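# Load the order-plate rack and pin its lock bar

### The arm

A 7-joint arm with a two-finger parallel gripper is mounted at the origin on the work surface. World frame = base frame: x ahead of the robot, y to its left, z up, the work surface at z = 0. Lengths are in m, angles in rad, forces in N, time in s.
With the tool pointing down it reaches from about 0.425 to 0.975 m from the base axis. Payload 16.7 kg.
Tool frame: the origin (TCP) lies on the front face of the gripper's body, between the roots of the fingers; the fingertips stand 73 mm ahead of it and the grasp point (between the pads) lies 54 mm ahead of it; z points along the fingers, y is the line along which they close (so a half turn about z gives the same grasp; the last joint's range is limited). The gripper opens to 85 mm and grips with 20 to 120 N. Pads are 22 mm wide; open, the fingers measure 114 mm over their backs; the gripper's body (76 mm by 85 mm) begins 54 mm behind the grasp point. The pads swing forward as they close: fully open they stand 13 mm farther back than shut.
Start: joints at [1.157, 0.426, 0.074, 1.606, -0.034, 1.111, -0.067], TCP at [0.176, -0.652, 0.304] pointing down, gripper open.
Joint ranges: [-2.85, 2.85], [-0.5, 2.14], [-1.23, 1.37], [0.21, 2.46], [-1.02, 4.16], [0.16, 2.05], [-2.73, 2.73]. Speed limits (rad/s): [1.89, 1.89, 2.39, 2.39, 3.01, 3.01, 3.01].

### API

Orientations are given as a 3x3 rotation matrix whose columns are the frame's x, y, z axes.
In Python, from workcell import robot, get_image gives the robot as it stands.
- The arm moves only by the tool jog_arm, never from a script. Its argument "series" is one flat list of numbers, 4 for each row, row after row: the shift along the world's x, y, z in units of 0.5 m (1.0 is 0.5 m), then the turn about the world's z in units of 45 degrees (1.0 is 45 degrees). In form: [dx, dy, dz, twist, dx, dy, dz, twist, ...]. A call has 1 to 8 rows; each row is the pose to reach, as a shift and turn from the pose commanded when the call began; what a row does not reach only later rows make up. A row lasts 1/12 s, in which the tool goes at most 41.7 mm and 7.16 degrees, less where a joint would pass 70% of its speed; a pose out of reach is approached as far as the arm can. A call with a number of a shift or a turn outside -1 to 1 is refused whole. A call with a gripper value outside its range is refused whole. "claw" is the opening, from -1 (shut) to 1 (fully open), set as the call begins (left out, the last holds). The fingers move at their own pace and stop on an object; "newtons" is the grip in N (left out, the last holds). Time passes only in rows, so rows that repeat a pose let the fingers close. It gives the time, the measured TCP pose, the force, the opening and the grip force at its end, in the units of the state.
- robot.observe(): the state, without advancing time (a new reading comes with each control period).
- get_image(name): name is "scene" or "top"; returns a dict with "pixels" (480x640x3 uint8, red, green, blue), "fov_y" (degrees; the focal length in pixels is half the picture's height over the tangent of half this angle, whatever the lens; pixels are square), "cx", "cy" (the principal point, pixels), "rvec" (rotation vector, rad) and "tvec" (3), from world to camera coordinates, as OpenCV has them. Camera axes: x right, y down, z forward; pixel columns grow to the right and rows downward; lengths in m; the calibration is good to about 2 mm. A picture is of the moment at which its call begins. There is no depth.
- robot.sign_off(): hands the job in; it is judged then, once.
The state is a dict: "time": time; "joint_positions": joint angles; "joint_velocities": joint speeds; "joint_torque": joint torques, N m; "tcp_pos": TCP position; "tool_rot": TCP orientation; "ft_force": force on the tool from outside, world axes, zero at the start; "ft_torque": the same for the moment, N m; "grip_width": finger opening in m; "finger_force": force on a finger pad.
Only numpy, scipy, OpenCV 4.12 (cv2) and the standard library are available. Lean on these libraries where they do the work, as an engineer would, in place of code of your own. Each camera call takes 0.05 s, during which the arm holds its last target. There are 200 camera calls.

### The job

Get the clip rack ready for the van: lift the yellow bail fully up, then slide every order plate on the bench along a rail of its own, letting the plate's own edge lift the spring clip (keep the gripper off the clips), until its far end is home against the stop. Then lower the bail shut behind the plates and lock it with both red pins, one from each side, each pushed through cheek, arm and cheek until its collar meets the cheek. Leave everything else on the bench where it is.

Things in the scene. Friction and masses are not known exactly. Their poses are not given: they have to be found in the camera images.
- rack: blue clip rack fixed to the bench, base 250 (x) x 360 (y) x 12 mm; origin under its centre, x away from the robot, y to its left, z up. Three rails along x at y = +72, 0, -72 mm: 28 mm wide, x -70 to +90 mm, tops 30 mm above the bench, stop face at x +75. At x -20 each side has two grey drilled cheeks, 40 mm long, 8 mm thick, 78 mm high, at 134-142 and 158-166 mm from the middle
- bail (a joint): angle (rad) of the yellow U-shaped bail about its hinge line, along the rack's y through rack x +105, z 50 mm: 0 = shut, flat over the rack; 1.75 = fully up, leaning back, where it rests; let go below 1.4 it falls shut. Its arms (10 mm thick, at y +-150 mm) drop between the cheeks; 17 mm holes line up when shut. Its 12 mm cross bar drops 5 mm behind plates that are home; others block it
- bail_grip (a point): middle of the bail's black handle, a round bar 14 mm thick, 110 mm long, along the rack's y; when shut it is at rack x -67 mm, 88 mm above the bench, 37 mm free below it; it swings up and back with the bail, 176 mm from the hinge line, and can turn in a grip; about 3 N lifts it
- lane_a (a point): where a plate's centre lies when fully home on the left (+y) rail, 34 mm above the bench (plate resting on the rail, far end against the stop); axes as the rack's
- clip_a: steel spring clip of the left (+y) rail, 34 mm wide, hinged at its far end (origin, rack x +82, z 45.5 mm). Its mouth faces the robot: the bend, at rack x +30, is 2 to 3 mm above the rail, held down with about 3 N; an upturned lip reaches x +13, 16 mm above the rail, so a plate slid along the rail lifts it. Plates go 45 mm under it
- lane_b (a point): where a plate's centre lies when fully home on the middle rail, 34 mm above the bench (plate resting on the rail, far end against the stop); axes as the rack's
- clip_b: steel spring clip of the middle rail, 34 mm wide, hinged at its far end (origin, rack x +82, z 45.5 mm). Its mouth faces the robot: the bend, at rack x +30, is 2 to 3 mm above the rail, held down with about 3 N; an upturned lip reaches x +13, 16 mm above the rail, so a plate slid along the rail lifts it. Plates go 45 mm under it
- lane_c (a point): where a plate's centre lies when fully home on the right (-y) rail, 34 mm above the bench (plate resting on the rail, far end against the stop); axes as the rack's
- clip_c: steel spring clip of the right (-y) rail, 34 mm wide, hinged at its far end (origin, rack x +82, z 45.5 mm). Its mouth faces the robot: the bend, at rack x +30, is 2 to 3 mm above the rail, held down with about 3 N; an upturned lip reaches x +13, 16 mm above the rail, so a plate slid along the rail lifts it. Plates go 45 mm under it
- plate_teal: stiff teal order plate 130 x 44 x 8 mm, 70 g, with a paper label on both faces; origin at its centre, x along its length; either end and either face may go in; it may be absent
- plate_white: stiff white order plate 130 x 44 x 8 mm, 70 g, with a paper label on both faces; origin at its centre, x along its length; either end and either face may go in; it may be absent
- plate_orange: stiff orange order plate 130 x 44 x 8 mm, 70 g, with a paper label on both faces; origin at its centre, x along its length; either end and either face may go in; it may be absent
- pin_1: loose lock pin, 100 g: 12 mm steel shank 46 mm long with a tapered tip, a steel collar 22 mm across and 4 mm thick, and a square red grip 22 x 22 mm, 36 mm long behind it. Origin on the shank's axis at the collar's front face, x along the shank to the tip (grip from x -4 to -40 mm); lying, its axis is 11 mm above the bench
- pin_1_tip (a point): the pin's tip, 46 mm from its origin along its x
- pin_2: loose lock pin, 100 g: 12 mm steel shank 46 mm long with a tapered tip, a steel collar 22 mm across and 4 mm thick, and a square red grip 22 x 22 mm, 36 mm long behind it. Origin on the shank's axis at the collar's front face, x along the shank to the tip (grip from x -4 to -40 mm); lying, its axis is 11 mm above the bench
- pin_2_tip (a point): the pin's tip, 46 mm from its origin along its x
- hole_left (a point): mouth of the 17 mm pin hole on the outer face of the rack's left (+y) cheeks: rack x -20, y +166, z 55 mm; axes as the rack's; the pin goes in along -y of the rack, through cheek, arm and cheek (32 mm in all)
- hole_right (a point): mouth of the 17 mm pin hole on the outer face of the rack's right (-y) cheeks: rack x -20, y -166, z 55 mm; axes as the rack's; the pin goes in along +y of the rack, through cheek, arm and cheek (32 mm in all)
- tape_roll: bystander, leave alone: brown parcel tape roll lying flat, ring 100 mm across, 48 mm high; origin at its underside
- carton_teal: bystander, leave alone: pale teal stock carton 110 x 75 x 60 mm; origin at its underside
- carton_navy: bystander, leave alone: navy stock carton 100 x 80 x 70 mm; origin at its underside
- screw_jar: bystander, leave alone: jar, 64 mm across, 85 mm high; origin at its underside
- marker: bystander, leave alone: black square marker pen 130 x 14 x 14 mm; origin at its underside
- driver: bystander, leave alone: screwdriver lying on the bench
There are look-alikes about, which are no part of the job. Leave any green or purple look-alike of the pin_2 alone.

How it is judged:
By the outcome, as a careful person would: the job done as asked, in the order asked, and still so for the second after the job is handed in, with the robot touching nothing.
Of plate_teal, plate_white, plate_orange only 2 to 3 are there at a start; the rules pass over those that are not, and their reading is None.
At some moment in a run one of plate_teal, plate_white, plate_orange, pin_1, pin_2 may be knocked a few centimetres aside while the robot is not near it.
Once in a run the grip may slacken for a moment while it holds something.
It also fails if it takes over 210 s, if anything falls off the work surface, if the arm or the gripper's body presses on something with over 40 N, if the wrist force passes 120 N, or if a joint passes its speed limit or range.

## Working session

There is one attempt and no reset: what is moved stays moved. The work goes in short steps, Python scripts to look and compute and a tool call to move; the robot and the scene stay as the last step left them, time stands still between calls to the robot, and variables do not carry over. Pictures are saved under pics/ and viewed, at most 14 in all, crops included, and the job is handed in when it is done.

Besides the shell and the picture viewer there is one more tool, called after ">>>" by a JSON object that holds its "fn" and its "kwargs". jog_arm: Moves the arm, as the interface text tells. Its arguments: {"type":"object","properties":{"series":{"type":"array"},"claw":{"type":"number"},"newtons":{"type":"number"}},"required":["series"]}

```bash
ls; mkdir -p pics; cat > h.py <<'E'
import numpy as np, cv2
from workcell import robot, get_image
def cam(n):
    d=get_image(n); d['f']=240/np.tan(np.radians(d['fov_y']/2)); d['R']=cv2.Rodrigues(np.array(d['rvec'],float))[0]; d['t']=np.array(d['tvec'],float).ravel()
    return d
def ray(d,u,v):
    r=d['R'].T@np.array([(u-d['cx'])/d['f'],(v-d['cy'])/d['f'],1]); return -d['R'].T@d['t'], r
def onz(d,u,v,z):
    o,r=ray(d,u,v); return o+r*(z-o[2])/r[2]
def proj(d,p):
    c=d['R']@np.array(p)+d['t']; return d['f']*c[:2]/c[2]+[d['cx'],d['cy']]
def save(d,n): cv2.imwrite('pics/'+n+'.png',d['pixels'][:,:,::-1])
E
python3 - <<'E'
from h import *
for n in('scene','top'):
    d=cam(n); save(d,n+'0'); print(n,d['f'],d['cx'],d['cy'],ray(d,320,240))
s=robot.observe();print(s)
E
```

```text
pics
scene 612.4629041439534 311.2831376463384 238.44363792912236 (array([ 2.0005197 , -0.50471708,  1.10630847]), array([-0.78732388,  0.26972996, -0.55459524]))
top 598.5961803965153 310.29789679395844 241.9768910904894 (array([ 0.35317667, -0.01041236,  1.56307073]), array([ 0.10688433, -0.01973376, -0.99421322]))
{'time': 0.1, 'joint_positions': array([ 1.15753675,  0.42666361,  0.07381621,  1.60654437, -0.03406832,
        1.1108254 , -0.06707804]), 'joint_velocities': array([-0.00071218, -0.00207838, -0.00053888, -0.00038746,  0.00093586,
        0.00020686,  0.00028338]), 'joint_torque': array([ 9.68120905e-03, -9.51534820e+01,  3.77216399e+00, -4.64402783e+01,
        1.97293551e-02,  6.42401981e-03, -5.50160144e-05]), 'tcp_pos': array([ 0.17589828, -0.65137513,  0.30328279]), 'tool_rot': array([[ 9.65406742e-01,  2.60748274e-01, -3.99781280e-04],
       [ 2.60748563e-01, -9.65406105e-01,  1.11324712e-03],
       [-9.56740215e-05, -1.17897867e-03, -9.99999300e-01]]), 'ft_force': array([ 0.23664329, -0.36992167,  0.1617547 ]), 'ft_torque': array([-0.01034365, -0.00018465, -0.0174593 ]), 'finger_force': 0.0, 'grip_width': 0.08533313223680172}
```

View pics/scene0.png

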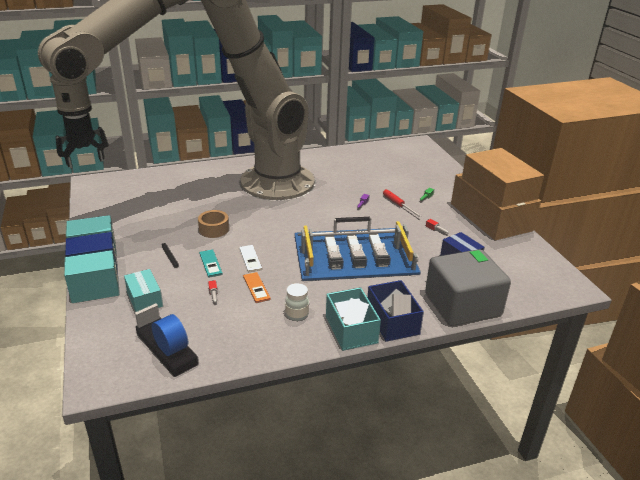

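View pics/top0.png

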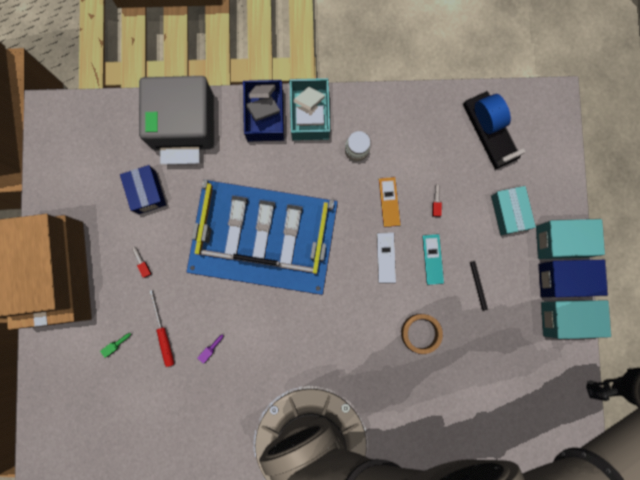

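The pictures show the rack at about (263,238) in top and all three plates: orange (390,202), white (386,258) and teal (433,259). The red pins are at (437,203) and (143,265). The long red driver and the green and purple decoys stay put.

```bash
cat >> h.py <<'E'
def mask(d,h0,h1,s0,v0,roi=None,s1=255,v1=255):
    hsv=cv2.cvtColor(d['pixels'],cv2.COLOR_RGB2HSV); m=cv2.inRange(hsv,(h0,s0,v0),(h1,s1,v1))
    if h0<3: m|=cv2.inRange(hsv,(174,s0,v0),(180,s1,v1))
    if roi:
        k=np.zeros_like(m); x0,y0,x1,y1=roi; k[y0:y1,x0:x1]=255; m&=k
    return m
def rect(d,m,z):
    """min-area rect of the mask's biggest blob on plane z -> centre, sizes, yaw of long side"""
    m=cv2.morphologyEx(m,cv2.MORPH_CLOSE,np.ones((5,5)))
    c=max(cv2.findContours(m,cv2.RETR_EXTERNAL,cv2.CHAIN_APPROX_NONE)[0],key=cv2.contourArea)
    P=np.array([onz(d,u,v,z)[:2] for u,v in c[:,0]],np.float32)*1000
    (ctr,wh,a)=cv2.minAreaRect(P); a=a if wh[0]>wh[1] else a+90
    return np.round(ctr,1),np.round(sorted(wh)[::-1],1),round((a+90)%180-90,1)
E
python3 - <<'E'
from h import *
d=cam('top')
print('rack',rect(d,mask(d,100,118,120,50,(180,170,345,300)),.012))
print('orange',rect(d,mask(d,8,22,120,100,(370,170,410,232)),.008))
print('teal',rect(d,mask(d,80,95,120,80,(418,228,450,292)),.008))
print('white',rect(d,mask(d,0,180,0,165,(370,228,405,290),60),.008))
for r in((428,180,448,222),(130,245,156,282)):
    m=mask(d,0,6,120,80,r); print('pin red',rect(d,m,.022)); 
im=d['pixels'][:,:,::-1]
a=cv2.resize(im[170:300,180:345],None,fx=4.5,fy=4.5,interpolation=cv2.INTER_CUBIC); cv2.imwrite('pics/rack1.png',a)
b=[cv2.resize(im[y:y+60,x:x+40],None,fx=9,fy=9,interpolation=cv2.INTER_CUBIC) for x,y in((418,175),(125,235))]
cv2.imwrite('pics/pins1.png',np.hstack(b))
E
```

```text
rack (array([566.8, 107.1]), array([317.7, 180.2]), 79.3)
orange (array([ 617.3, -225.7]), array([129.1,  43.3]), 3.9)
teal (array([ 462.8, -333.2]), array([126.4,  41.2]), 2.9)
white (array([ 471.4, -212.2]), array([126.3,  43.1]), -0.3)
pin red (array([ 592. , -347.9]), array([37.1, 20.9]), -2.8)
pin red (array([454.8, 415.1]), array([36.5, 22.8]), 26.3)
```

View pics/rack1.png

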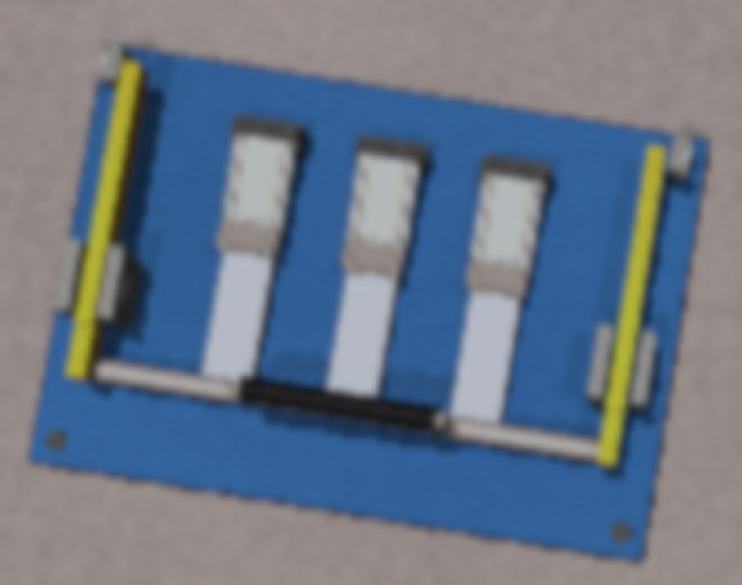

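View pics/pins1.png

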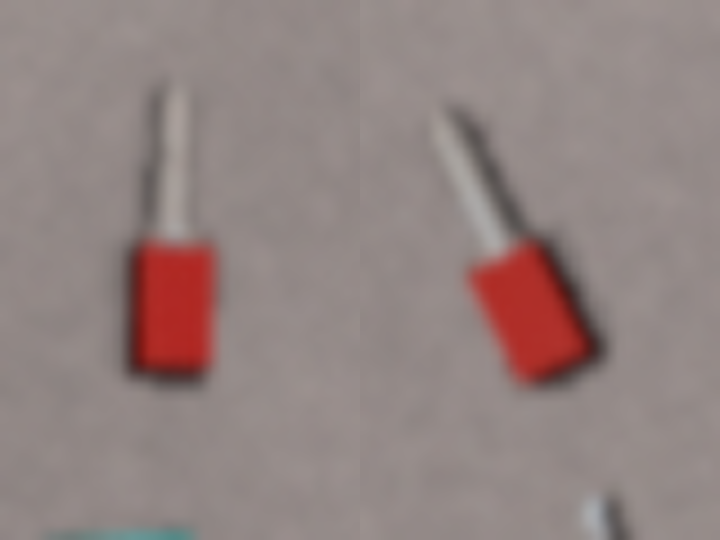

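```bash
python3 - <<'E'
from h import *
d=cam('top')
m=mask(d,96,125,110,40,(180,170,345,300))
pts=cv2.findNonZero(m)
hull=cv2.convexHull(pts)
ap=cv2.approxPolyDP(hull,3,True)[:,0]; print(ap.tolist())
P=np.array([onz(d,u,v,.012)[:2] for u,v in hull[:,0]],np.float32)*1000
print(cv2.minAreaRect(P))
for (x,y) in((122,45),(708,138),(642,560),(32,460)): print(onz(d,180+x/4.5-.5,170+y/4.5-.5,.012)*1000)
# features check
print('handle', [np.round(onz(d,180+x/4.5-.5,170+y/4.5-.5,.088)*1000) for x,y in((243,388),(436,420))])
# scene view rack
d=cam('scene'); cv2.imwrite('pics/rs.png',cv2.resize(d['pixels'][205:290,280:430,::-1],None,fx=5,fy=5,interpolation=cv2.INTER_CUBIC))
E
```

```text
[[336, 202], [322, 293], [187, 271], [201, 193], [209, 181]]
((533.912109375, 109.52607727050781), (356.53704833984375, 246.67466735839844), 79.22573852539062)
[688.09746122 252.78549808  12.        ]
[623.85994278 -88.35372479  12.        ]
[379.74523609 -42.80879722  12.        ]
[446.49348236 306.70951705  12.        ]
handle [array([478., 175.,  88.]), array([458.,  70.,  88.])]
```

View pics/rs.png

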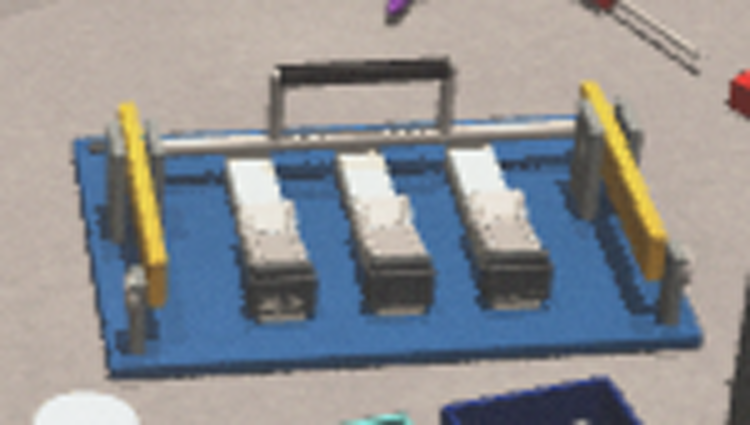

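Rack centre is (534,109.5) mm with rack x at -10.8°. The measured handle matches the prediction of (468,122). Moving towards it.

>>> {"fn": "jog_arm", "kwargs": {"series": [0.6, 0.6, -0.1, 0.7, 0.6, 0.6, -0.1, 0.7, 0.6, 0.6, -0.1, 0.7, 0.6, 0.6, -0.1, 0.7, 0.6, 0.6, -0.1, 0.7, 0.6, 0.6, -0.1, 0.7, 0.6, 0.6, -0.1, 0.7, 0.6, 0.6, -0.1, 0.7], "claw": 0.2, "newtons": 40}}

```text
time: 0.92
tcp_pos: [0.411, -0.416, 0.2649]
tool_rot: [[0.687, 0.727, 0.0], [0.727, -0.687, -0.0], [-0.0, 0.0, -1.0]]
ft_force: [1.3, -1.6, 0.6]
grip_width: 0.0509
finger_force: 0.0
```

>>> {"fn": "jog_arm", "kwargs": {"series": [0.12, 0.6, -0.03, 0.7, 0.12, 0.6, -0.03, 0.7, 0.12, 0.6, -0.03, 0.7, 0.12, 0.6, -0.03, 0.7, 0.12, 0.6, -0.03, 0.7, 0.12, 0.6, -0.03, 0.7, 0.12, 0.6, -0.03, 0.7, 0.12, 0.6, -0.03, 0.7]}}

```text
time: 1.58
tcp_pos: [0.4707, -0.1121, 0.25]
tool_rot: [[0.201, 0.98, 0.001], [0.98, -0.201, 0.001], [0.001, 0.001, -1.0]]
ft_force: [0.3, 0.7, 0.8]
grip_width: 0.051
finger_force: 0.0
```

>>> {"fn": "jog_arm", "kwargs": {"series": [0.02, 0.43, 0, 0, 0.02, 0.43, 0, 0, 0.02, 0.43, 0, 0, 0.02, 0.43, 0, 0, 0.02, 0.43, 0, 0, 0.02, 0.43, 0, 0, 0.02, 0.43, 0, 0, 0.02, 0.43, 0, 0]}}

```text
time: 2.25
tcp_pos: [0.4799, 0.0978, 0.2498]
tool_rot: [[0.205, 0.979, -0.0], [0.979, -0.205, -0.0], [-0.0, -0.0, -1.0]]
ft_force: [0.8, -0.8, -0.8]
grip_width: 0.0515
finger_force: 0.0
```

>>> {"fn": "jog_arm", "kwargs": {"series": [-0.024, 0.048, 0, 0.02, -0.024, 0.048, -0.06, 0.02, -0.024, 0.048, -0.12, 0.02, -0.024, 0.048, -0.18, 0.02, -0.024, 0.048, -0.216, 0.02, -0.024, 0.048, -0.216, 0.02]}}

```text
time: 2.75
tcp_pos: [0.4665, 0.1194, 0.1387]
tool_rot: [[0.192, 0.981, -0.005], [0.981, -0.192, -0.002], [-0.002, -0.005, -1.0]]
ft_force: [-0.9, 0.1, -0.1]
grip_width: 0.0513
finger_force: 0.0
```

>>> {"fn": "jog_arm", "kwargs": {"series": [0, 0, 0, 0, 0, 0, 0, 0, 0, 0, 0, 0, 0, 0, 0, 0, 0, 0, 0, 0, 0, 0, 0, 0], "claw": -1, "newtons": 40}}

```text
time: 3.25
tcp_pos: [0.4671, 0.1216, 0.1432]
tool_rot: [[0.19, 0.982, -0.001], [0.982, -0.19, -0.001], [-0.001, -0.001, -1.0]]
ft_force: [-14.9, 0.5, 16.3]
grip_width: 0.0127
finger_force: 38.8
```

```bash
python3 - <<'E'
from h import *
a0=np.arctan2(38,172)
th=np.linspace(0,1.73,25)
p=.176*np.c_[-np.cos(a0+th),np.sin(a0+th)]
for k in range(3):
    q=(p[8*k+1:8*k+9]-p[8*k])/.5
    print([float(round(x,3)) for u,w in q for x in(u*.982,-u*.187,w,0)])
print(p[24]-p[0])
E
```

```text
[0.006, -0.001, 0.025, 0.0, 0.014, -0.003, 0.049, 0.0, 0.024, -0.005, 0.072, 0.0, 0.035, -0.007, 0.095, 0.0, 0.048, -0.009, 0.116, 0.0, 0.062, -0.012, 0.137, 0.0, 0.078, -0.015, 0.157, 0.0, 0.095, -0.018, 0.175, 0.0]
[0.018, -0.004, 0.017, 0.0, 0.038, -0.007, 0.033, 0.0, 0.059, -0.011, 0.047, 0.0, 0.08, -0.015, 0.06, 0.0, 0.103, -0.02, 0.071, 0.0, 0.126, -0.024, 0.08, 0.0, 0.149, -0.028, 0.088, 0.0, 0.174, -0.033, 0.094, 0.0]
[0.025, -0.005, 0.004, 0.0, 0.049, -0.009, 0.006, 0.0, 0.074, -0.014, 0.007, 0.0, 0.099, -0.019, 0.006, 0.0, 0.124, -0.024, 0.003, 0.0, 0.148, -0.028, -0.002, 0.0, 0.172, -0.033, -0.009, 0.0, 0.196, -0.037, -0.018, 0.0]
[0.23658845 0.12569519]
```

>>> {"fn": "jog_arm", "kwargs": {"series": [0.006, -0.001, 0.025, 0.0, 0.014, -0.003, 0.049, 0.0, 0.024, -0.005, 0.072, 0.0, 0.035, -0.007, 0.095, 0.0, 0.048, -0.009, 0.116, 0.0, 0.062, -0.012, 0.137, 0.0, 0.078, -0.015, 0.157, 0.0, 0.095, -0.018, 0.175, 0.0]}}

```text
time: 3.92
tcp_pos: [0.5119, 0.1132, 0.2307]
tool_rot: [[0.189, 0.982, -0.007], [0.982, -0.189, -0.001], [-0.003, -0.007, -1.0]]
ft_force: [-37.7, 3.5, 28.5]
grip_width: 0.0125
finger_force: 40.9
```

>>> {"fn": "jog_arm", "kwargs": {"series": [0.018, -0.004, 0.017, 0.0, 0.038, -0.007, 0.033, 0.0, 0.059, -0.011, 0.047, 0.0, 0.08, -0.015, 0.06, 0.0, 0.103, -0.02, 0.071, 0.0, 0.126, -0.024, 0.08, 0.0, 0.149, -0.028, 0.088, 0.0, 0.174, -0.033, 0.094, 0.0]}}

```text
time: 4.58
tcp_pos: [0.6026, 0.0959, 0.2784]
tool_rot: [[0.191, 0.982, 0.001], [0.982, -0.191, 0.0], [0.0, 0.001, -1.0]]
ft_force: [-6.7, 1.6, 14.4]
grip_width: 0.0124
finger_force: 42.8
```

>>> {"fn": "jog_arm", "kwargs": {"series": [0.025, -0.005, 0.004, 0.0, 0.049, -0.009, 0.006, 0.0, 0.074, -0.014, 0.007, 0.0, 0.099, -0.019, 0.006, 0.0, 0.124, -0.024, 0.003, 0.0, 0.148, -0.028, -0.002, 0.0, 0.172, -0.033, -0.009, 0.0, 0.196, -0.037, -0.018, 0.0]}}

```text
time: 5.25
tcp_pos: [0.7014, 0.0771, 0.2697]
tool_rot: [[0.191, 0.982, 0.002], [0.982, -0.191, 0.0], [0.001, 0.002, -1.0]]
ft_force: [-2.2, -0.5, 2.6]
grip_width: 0.0127
finger_force: 40.6
```

>>> {"fn": "jog_arm", "kwargs": {"series": [0, 0, 0, 0, 0, 0, 0, 0, 0, 0, 0, 0, 0, 0, 0, 0], "claw": -0.2}}

```text
time: 5.58
tcp_pos: [0.7001, 0.0776, 0.2682]
tool_rot: [[0.19, 0.982, 0.001], [0.982, -0.19, 0.0], [0.0, 0.001, -1.0]]
ft_force: [0.9, 0.1, -0.1]
grip_width: 0.0342
finger_force: 0.0
```

>>> {"fn": "jog_arm", "kwargs": {"series": [0, 0, 0.06, 0, 0, 0, 0.12, 0, 0, 0, 0.18, 0, 0, 0, 0.22, 0, -0.06, -0.06, 0.24, 0, -0.12, -0.12, 0.24, 0, -0.17, -0.17, 0.24, 0, -0.2, -0.24, 0.24, 0]}}

```text
time: 6.25
tcp_pos: [0.5977, -0.0417, 0.3884]
tool_rot: [[0.188, 0.982, 0.001], [0.982, -0.188, -0.0], [-0.0, 0.001, -1.0]]
ft_force: [2.4, -0.5, 0.8]
grip_width: 0.0341
finger_force: 0.0
```

```bash
python3 - <<'E'
from h import *
d=cam('scene'); cv2.imwrite('pics/up.png',cv2.resize(d['pixels'][150:320,180:480,::-1],None,fx=2.5,fy=2.5,interpolation=cv2.INTER_CUBIC))
E
```

```text
(no output)
```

View pics/up.png

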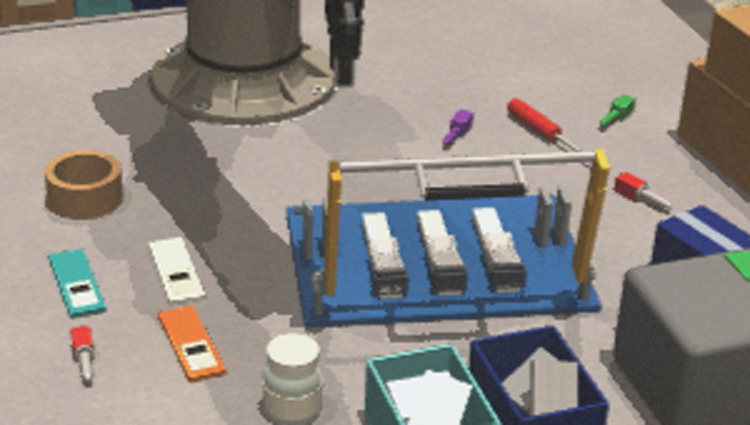

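The bail is up and holding. Next is the white plate, gripped 22 mm behind its centre.

>>> {"fn": "jog_arm", "kwargs": {"series": [-0.28, -0.34, -0.1, -0.95, -0.28, -0.34, -0.1, -0.95, -0.28, -0.34, -0.2, -0.95, -0.28, -0.34, -0.3, -0.95, -0.28, -0.34, -0.3, -0.95, -0.28, -0.34, -0.3, -0.95, -0.28, -0.34, -0.3, -0.95, -0.28, -0.34, -0.3, -0.95], "claw": 0.25}}

```text
time: 6.97
tcp_pos: [0.4562, -0.2148, 0.2342]
tool_rot: [[0.809, 0.588, -0.006], [0.588, -0.809, 0.001], [-0.004, -0.004, -1.0]]
ft_force: [-0.4, -0.2, 0.5]
grip_width: 0.0536
finger_force: 0.0
```

>>> {"fn": "jog_arm", "kwargs": {"series": [0, 0, -0.1, -0.817, 0, 0, -0.2, -0.817, 0, 0, -0.25, -0.817, 0, 0, -0.25, -0.817, 0, 0, -0.25, -0.817, 0, 0, -0.25, -0.817, 0, 0, -0.25, -0.817, 0, 0, -0.25, -0.817]}}

```text
time: 7.63
tcp_pos: [0.4612, -0.2123, 0.1132]
tool_rot: [[1.0, -0.004, 0.002], [-0.004, -1.0, -0.0], [0.002, 0.0, -1.0]]
ft_force: [-0.2, -0.9, -0.5]
grip_width: 0.0532
finger_force: 0.0
```

>>> {"fn": "jog_arm", "kwargs": {"series": [-0.024, 0, -0.03, 0, -0.024, 0, -0.06, 0, -0.024, 0, -0.074, 0, -0.024, 0, -0.074, 0, -0.024, 0, -0.074, 0]}}

```text
time: 8.05
tcp_pos: [0.4489, -0.2126, 0.0758]
tool_rot: [[1.0, -0.007, 0.0], [-0.007, -1.0, 0.0], [0.0, -0.0, -1.0]]
ft_force: [-0.6, -0.1, 0.1]
grip_width: 0.0536
finger_force: 0.0
```

>>> {"fn": "jog_arm", "kwargs": {"series": [0, 0, -0.003, 0, 0, 0, -0.006, 0, 0, 0, -0.006, 0]}}

```text
time: 8.3
tcp_pos: [0.4488, -0.2126, 0.0727]
tool_rot: [[1.0, -0.008, 0.001], [-0.008, -1.0, -0.0], [0.001, 0.0, -1.0]]
ft_force: [-1.0, 0.3, 0.4]
grip_width: 0.0536
finger_force: 0.0
```

>>> {"fn": "jog_arm", "kwargs": {"series": [0, 0, -0.003, 0, 0, 0, -0.006, 0, 0, 0, -0.006, 0]}}

```text
time: 8.55
tcp_pos: [0.4485, -0.2125, 0.0692]
tool_rot: [[1.0, -0.009, -0.0], [-0.009, -1.0, 0.0], [-0.0, -0.0, -1.0]]
ft_force: [-0.6, -0.1, -0.3]
grip_width: 0.0529
finger_force: 0.0
```

>>> {"fn": "jog_arm", "kwargs": {"series": [0, 0, 0.002, 0, 0, 0, 0.002, 0, 0, 0, 0.002, 0, 0, 0, 0.002, 0, 0, 0, 0.002, 0, 0, 0, 0.002, 0], "claw": -1, "newtons": 50}}

```text
time: 9.05
tcp_pos: [0.449, -0.2127, 0.0709]
tool_rot: [[1.0, -0.009, 0.001], [-0.009, -1.0, -0.0], [0.001, 0.0, -1.0]]
ft_force: [-1.0, -0.4, 10.8]
grip_width: 0.0425
finger_force: 56.6
```

>>> {"fn": "jog_arm", "kwargs": {"series": [0, 0, 0.03, 0, 0, 0, 0.06, 0, 0, 0, 0.12, 0, 0, 0, 0.18, 0, 0, 0, 0.24, 0, 0, 0, 0.24, 0]}}

```text
time: 9.55
tcp_pos: [0.4505, -0.2133, 0.1954]
tool_rot: [[1.0, -0.009, 0.006], [-0.009, -1.0, -0.002], [0.006, 0.002, -1.0]]
ft_force: [0.9, -0.8, -0.4]
grip_width: 0.0426
finger_force: 51.2
```

>>> {"fn": "jog_arm", "kwargs": {"series": [0, 0.08, 0, -0.1, 0, 0.16, 0, -0.23, 0, 0.24, 0, -0.23, 0, 0.32, 0, -0.23, 0, 0.4, 0, -0.23, 0, 0.48, 0, -0.23, 0, 0.54, 0, -0.23, 0, 0.58, 0, -0.23]}}

```text
time: 10.22
tcp_pos: [0.4481, 0.0808, 0.1903]
tool_rot: [[0.983, -0.185, 0.0], [-0.185, -0.983, 0.001], [0.0, -0.001, -1.0]]
ft_force: [0.6, 0.6, -1.2]
grip_width: 0.0426
finger_force: 51.2
```

>>> {"fn": "jog_arm", "kwargs": {"series": [0.01, 0.07, 0, 0, 0.02, 0.14, 0, 0, 0.03, 0.2, 0, 0, 0.032, 0.238, 0, 0, 0.032, 0.238, 0, 0, 0.032, 0.238, 0, 0, 0.032, 0.238, 0, 0]}}

```text
time: 10.8
tcp_pos: [0.4643, 0.1956, 0.19]
tool_rot: [[0.982, -0.189, -0.001], [-0.189, -0.982, -0.001], [-0.001, 0.001, -1.0]]
ft_force: [0.8, -1.5, -0.1]
grip_width: 0.0427
finger_force: 55.4
```

>>> {"fn": "jog_arm", "kwargs": {"series": [0.004, 0, -0.06, 0, 0.004, 0, -0.12, 0, 0.004, 0, -0.16, 0, 0.004, 0, -0.174, 0, 0.004, 0, -0.174, 0, 0.004, 0, -0.174, 0]}}

```text
time: 11.3
tcp_pos: [0.4668, 0.1958, 0.1037]
tool_rot: [[0.982, -0.189, -0.0], [-0.189, -0.982, -0.0], [-0.0, 0.0, -1.0]]
ft_force: [0.5, 0.3, 0.9]
grip_width: 0.0421
finger_force: 55.4
```

>>> {"fn": "jog_arm", "kwargs": {"series": [0, 0, -0.003, 0, 0, 0, -0.005, 0, 0, 0, -0.005, 0]}}

```text
time: 11.55
tcp_pos: [0.4669, 0.1964, 0.1015]
tool_rot: [[0.982, -0.189, 0.001], [-0.189, -0.982, 0.0], [0.001, -0.001, -1.0]]
ft_force: [0.1, -0.1, -1.1]
grip_width: 0.0422
finger_force: 55.4
```

>>> {"fn": "jog_arm", "kwargs": {"series": [0.014, -0.003, -0.001, 0, 0.028, -0.005, -0.001, 0, 0.042, -0.008, -0.001, 0, 0.056, -0.011, -0.001, 0, 0.07, -0.013, -0.001, 0, 0.084, -0.016, -0.001, 0, 0.098, -0.019, -0.001, 0, 0.112, -0.021, -0.001, 0]}}

```text
time: 12.22
tcp_pos: [0.5222, 0.1864, 0.1009]
tool_rot: [[0.982, -0.188, -0.002], [-0.188, -0.982, 0.0], [-0.002, 0.0, -1.0]]
ft_force: [-13.3, 2.3, 16.2]
grip_width: 0.0424
finger_force: 57.2
```

>>> {"fn": "jog_arm", "kwargs": {"series": [0.006, -0.001, 0, 0, 0.012, -0.002, 0, 0, 0.018, -0.003, 0, 0, 0.024, -0.004, 0, 0, 0.028, -0.005, 0, 0, 0.028, -0.005, 0, 0]}}

```text
time: 12.72
tcp_pos: [0.5353, 0.1843, 0.1009]
tool_rot: [[0.982, -0.187, -0.003], [-0.187, -0.982, 0.0], [-0.003, 0.001, -1.0]]
ft_force: [-16.7, 4.0, 20.2]
grip_width: 0.0422
finger_force: 57.6
```

>>> {"fn": "jog_arm", "kwargs": {"series": [0.002, -0.0004, 0.001, 0, 0.004, -0.0008, 0.001, 0, 0.006, -0.001, 0.001, 0, 0.006, -0.001, 0.001, 0]}}

```text
time: 13.05
tcp_pos: [0.5358, 0.1843, 0.1009]
tool_rot: [[0.982, -0.186, -0.007], [-0.186, -0.983, -0.001], [-0.007, 0.002, -1.0]]
ft_force: [-33.3, 6.5, 27.9]
grip_width: 0.042
finger_force: 58.3
```

>>> {"fn": "jog_arm", "kwargs": {"series": [0, 0, 0, 0, 0, 0, 0, 0, 0, 0, 0, 0, 0, 0, 0, 0], "claw": 0.25}}

```text
time: 13.38
tcp_pos: [0.5402, 0.1827, 0.1011]
tool_rot: [[0.982, -0.189, 0.001], [-0.189, -0.982, 0.0], [0.001, -0.0, -1.0]]
ft_force: [0.2, -0.3, -0.5]
grip_width: 0.0532
finger_force: 0.0
```

>>> {"fn": "jog_arm", "kwargs": {"series": [0, 0, 0.04, 0, 0, 0, 0.1, 0, 0, 0, 0.18, 0, 0, 0, 0.24, 0, -0.04, -0.06, 0.24, 0.2, -0.06, -0.14, 0.24, 0.3, -0.06, -0.22, 0.24, 0.33, -0.06, -0.3, 0.24, 0.33]}}

```text
time: 14.05
tcp_pos: [0.5091, 0.0312, 0.2215]
tool_rot: [[0.997, 0.073, 0.001], [0.073, -0.997, -0.0], [0.001, 0.0, -1.0]]
ft_force: [2.1, -0.7, 0.7]
grip_width: 0.0534
finger_force: 0.0
```

```bash
cat >> h.py <<'E'
def plates(d):
    for n,a,z in(('orange',(8,22,120,100),.008),('teal',(80,95,120,80),.008)):
        m=mask(d,*a); m[:,460:]=0; m[:165]=0; print(n,rect(d,m,z))
def pinsm(d):
    m=mask(d,0,6,120,80); m[:175]=0
    for c in cv2.findContours(m,cv2.RETR_EXTERNAL,cv2.CHAIN_APPROX_NONE)[0]:
        if cv2.contourArea(c)>40:
            k=np.zeros_like(m); cv2.drawContours(k,[c],-1,255,-1); print('red',rect(d,k,.022))
E
python3 - <<'E'
from h import *
d=cam('top'); plates(d); pinsm(d); save(d,'t2'); print(robot.observe()['tcp_pos'])
cv2.imwrite('pics/t2c.png',cv2.resize(d['pixels'][165:300,180:460,::-1],None,fx=2.8,fy=2.8,interpolation=cv2.INTER_CUBIC))
E
```

```text
orange (array([461.5, 707.1]), array([287.5, 188.4]), 5.8)
teal (array([ 462.9, -333.2]), array([126.2,  41.2]), 2.9)
red (array([257. , 360.8]), array([99.7, 24.4]), 14.1)
red (array([454.8, 415.1]), array([36.4, 22.8]), 26.3)
red (array([ 592. , -347.9]), array([37.1, 20.9]), -2.8)
[0.5091838  0.02274065 0.22105058]
```

View pics/t2c.png

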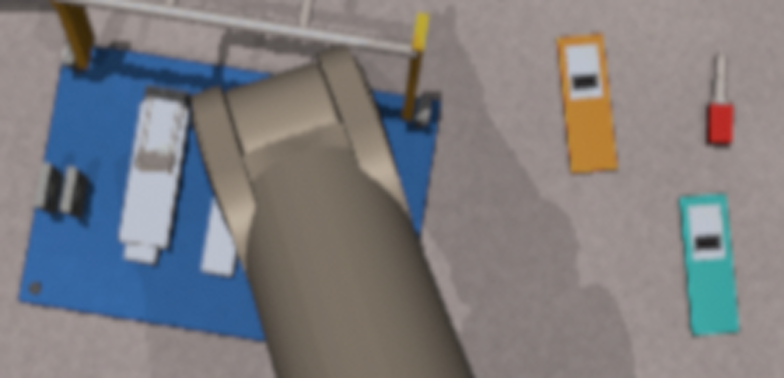

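White is home. Next is orange: centre (617,-226), yaw 3.9°.

>>> {"fn": "jog_arm", "kwargs": {"series": [0, -0.08, 0, 0, 0, -0.16, 0, 0, 0, -0.24, 0, 0, 0, -0.32, 0, 0, 0.03, -0.4, 0, 0, 0.06, -0.47, -0.03, 0, 0.12, -0.5, -0.08, 0, 0.172, -0.5, -0.14, 0]}}

```text
time: 14.77
tcp_pos: [0.5968, -0.2235, 0.1516]
tool_rot: [[0.998, 0.063, 0.003], [0.063, -0.998, -0.004], [0.003, 0.004, -1.0]]
ft_force: [1.5, 0.6, 0.5]
grip_width: 0.0536
finger_force: 0.0
```

>>> {"fn": "jog_arm", "kwargs": {"series": [0, 0, -0.04, 0, 0, 0, -0.06, 0, 0, 0, -0.06, 0, 0, 0, -0.06, 0]}}

```text
time: 15.1
tcp_pos: [0.5951, -0.2171, 0.1212]
tool_rot: [[0.998, 0.07, -0.001], [0.07, -0.998, 0.0], [-0.001, -0.0, -1.0]]
ft_force: [-0.1, -0.2, -0.0]
grip_width: 0.0531
finger_force: 0.0
```

>>> {"fn": "jog_arm", "kwargs": {"series": [0, -0.02, -0.01, 0, 0, -0.02, -0.04, 0, 0, -0.02, -0.07, 0, 0, -0.02, -0.09, 0, 0, -0.02, -0.098, 0, 0, -0.02, -0.098, 0, 0, -0.02, -0.098, 0]}}

```text
time: 15.68
tcp_pos: [0.5958, -0.2273, 0.0726]
tool_rot: [[0.998, 0.07, 0.001], [0.07, -0.998, -0.0], [0.001, 0.0, -1.0]]
ft_force: [0.9, -0.5, 0.3]
grip_width: 0.0535
finger_force: 0.0
```

>>> {"fn": "jog_arm", "kwargs": {"series": [0, 0, 0, 0, 0, 0, 0, 0, 0, 0, 0, 0, 0, 0, 0, 0, 0, 0, 0, 0, 0, 0, 0, 0], "claw": -1, "newtons": 50}}

```text
time: 16.18
tcp_pos: [0.5961, -0.2272, 0.0732]
tool_rot: [[0.998, 0.07, 0.001], [0.07, -0.998, -0.001], [0.001, 0.001, -1.0]]
ft_force: [-1.6, 1.2, 5.3]
grip_width: 0.0422
finger_force: 50.4
```

>>> {"fn": "jog_arm", "kwargs": {"series": [0, 0, 0.03, 0, 0, 0, 0.08, 0, 0, 0, 0.16, 0, 0, 0, 0.24, 0, 0, 0, 0.24, 0]}}

```text
time: 16.6
tcp_pos: [0.5986, -0.2279, 0.2005]
tool_rot: [[0.998, 0.069, 0.01], [0.069, -0.998, -0.003], [0.01, 0.004, -1.0]]
ft_force: [2.0, 0.4, 0.6]
grip_width: 0.042
finger_force: 51.2
```

>>> {"fn": "jog_arm", "kwargs": {"series": [-0.08, 0, 0, -0.1, -0.16, 0, 0, -0.2, -0.24, 0.02, 0, -0.33, -0.29, 0.06, 0, -0.33, -0.29, 0.14, 0, -0.33, -0.29, 0.22, 0, -0.33, -0.29, 0.3, 0, -0.33, -0.29, 0.38, 0, -0.33]}}

```text
time: 17.27
tcp_pos: [0.4504, -0.0355, 0.1929]
tool_rot: [[0.982, -0.189, 0.002], [-0.189, -0.982, -0.0], [0.002, -0.0, -1.0]]
ft_force: [1.3, 0.6, -1.0]
grip_width: 0.0419
finger_force: 51.2
```

>>> {"fn": "jog_arm", "kwargs": {"series": [0, 0.08, 0, 0, 0, 0.16, 0, 0, 0, 0.24, 0, 0, 0, 0.3, 0, 0, 0, 0.326, 0, 0, 0, 0.326, 0, 0, 0, 0.326, 0, 0]}}

```text
time: 17.85
tcp_pos: [0.4506, 0.1265, 0.1924]
tool_rot: [[0.982, -0.187, 0.001], [-0.187, -0.982, 0.0], [0.001, -0.0, -1.0]]
ft_force: [1.0, 0.0, -0.9]
grip_width: 0.042
finger_force: 51.2
```

>>> {"fn": "jog_arm", "kwargs": {"series": [0.005, -0.003, -0.06, 0, 0.005, -0.003, -0.12, 0, 0.005, -0.003, -0.16, 0, 0.005, -0.003, -0.174, 0, 0.005, -0.003, -0.178, 0, 0.005, -0.003, -0.178, 0]}}

```text
time: 18.35
tcp_pos: [0.4526, 0.123, 0.1031]
tool_rot: [[0.982, -0.19, -0.002], [-0.19, -0.982, -0.002], [-0.001, 0.002, -1.0]]
ft_force: [0.2, -0.0, 1.0]
grip_width: 0.042
finger_force: 51.9
```

>>> {"fn": "jog_arm", "kwargs": {"series": [0.014, -0.003, 0, 0, 0.028, -0.005, 0, 0, 0.042, -0.008, 0, 0, 0.056, -0.011, 0, 0, 0.07, -0.013, 0, 0, 0.084, -0.016, 0, 0, 0.098, -0.019, 0, 0, 0.112, -0.021, 0, 0]}}

```text
time: 19.02
tcp_pos: [0.5095, 0.1137, 0.103]
tool_rot: [[0.982, -0.189, -0.001], [-0.189, -0.982, -0.0], [-0.001, 0.0, -1.0]]
ft_force: [-6.8, 1.1, 5.5]
grip_width: 0.0419
finger_force: 52.5
```

>>> {"fn": "jog_arm", "kwargs": {"series": [0.006, -0.001, 0, 0, 0.012, -0.002, 0, 0, 0.018, -0.003, 0, 0, 0.024, -0.004, 0, 0, 0.028, -0.005, 0, 0, 0.028, -0.005, 0, 0]}}

```text
time: 19.52
tcp_pos: [0.522, 0.1118, 0.103]
tool_rot: [[0.982, -0.188, -0.003], [-0.188, -0.982, -0.0], [-0.003, 0.001, -1.0]]
ft_force: [-13.6, 2.8, 12.6]
grip_width: 0.0427
finger_force: 53.3
```

>>> {"fn": "jog_arm", "kwargs": {"series": [0.003, -0.0005, 0, 0, 0.006, -0.001, 0, 0, 0.008, -0.0015, 0, 0, 0.008, -0.0015, 0, 0]}}

```text
time: 19.85
tcp_pos: [0.5227, 0.1118, 0.1028]
tool_rot: [[0.982, -0.186, -0.009], [-0.186, -0.982, -0.001], [-0.008, 0.003, -1.0]]
ft_force: [-38.6, 7.6, 38.1]
grip_width: 0.042
finger_force: 55.9
```

>>> {"fn": "jog_arm", "kwargs": {"series": [0, 0, 0, 0, 0, 0, 0, 0, 0, 0, 0, 0, 0, 0, 0, 0], "claw": 0.25}}

```text
time: 20.18
tcp_pos: [0.5277, 0.1105, 0.1031]
tool_rot: [[0.982, -0.189, 0.001], [-0.189, -0.982, 0.0], [0.001, -0.0, -1.0]]
ft_force: [-0.1, 0.7, -1.1]
grip_width: 0.0535
finger_force: 0.0
```

>>> {"fn": "jog_arm", "kwargs": {"series": [0, 0, 0.04, 0, 0, 0, 0.1, 0, 0, 0, 0.18, 0, 0, -0.02, 0.22, 0, -0.04, -0.09, 0.22, 0.15, -0.06, -0.16, 0.22, 0.3, -0.06, -0.24, 0.22, 0.304, -0.06, -0.32, 0.22, 0.304]}}

```text
time: 20.85
tcp_pos: [0.4966, -0.0511, 0.2134]
tool_rot: [[0.999, 0.051, 0.001], [0.051, -0.999, -0.0], [0.001, 0.0, -1.0]]
ft_force: [1.5, -0.8, 0.3]
grip_width: 0.0535
finger_force: 0.0
```

>>> {"fn": "jog_arm", "kwargs": {"series": [-0.02, -0.08, 0, 0, -0.04, -0.16, 0, 0, -0.06, -0.24, 0, 0, -0.08, -0.32, 0, 0, -0.1, -0.4, 0, 0, -0.1, -0.48, 0, 0, -0.1, -0.54, -0.05, 0, -0.1, -0.54, -0.1, 0]}}

```text
time: 21.52
tcp_pos: [0.4466, -0.3267, 0.1635]
tool_rot: [[0.999, 0.042, 0.003], [0.042, -0.999, -0.005], [0.003, 0.005, -1.0]]
ft_force: [-0.4, 0.6, -1.6]
grip_width: 0.0534
finger_force: 0.0
```

```bash
python3 - <<'E'
from h import *
d=cam('top'); print(robot.observe()['tcp_pos']);pinsm(d); save(d,'t3')
m=mask(d,8,22,120,90,(200,170,345,300)); print('orange',rect(d,m,.038))
m=mask(d,80,95,120,80,(400,225,460,300)); print('teal',rect(d,m,.008))
cv2.imwrite('pics/t3c.png',cv2.resize(d['pixels'][165:300,180:460,::-1],None,fx=2.8,fy=2.8,interpolation=cv2.INTER_CUBIC))
E
```

```text
[ 0.44491471 -0.32214342  0.15811132]
red (array([257. , 360.8]), array([99.7, 24.5]), 14.1)
red (array([454.8, 415.1]), array([36.4, 22.8]), 26.3)
red (array([ 591.9, -347.9]), array([37.2, 20.9]), -2.8)
orange (array([543.3, 104.6]), array([128.5,  43.1]), -10.6)
teal (array([ 499. , -331.8]), array([53.8, 41.4]), 3.0)
```

View pics/t3c.png

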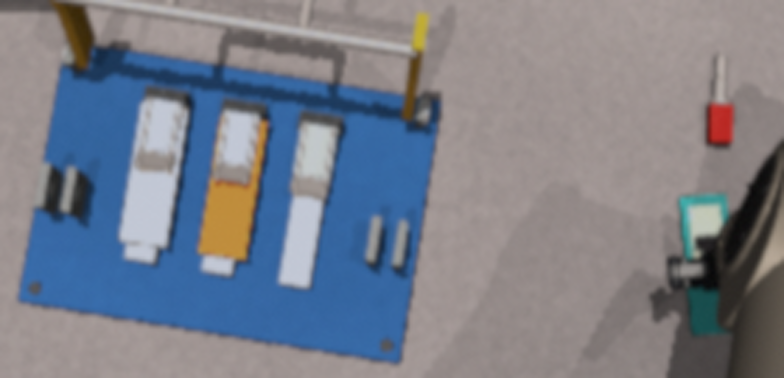

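White and orange are home, and teal hasn't moved. Taking it to the right lane.

>>> {"fn": "jog_arm", "kwargs": {"series": [-0.008, -0.024, -0.04, 0, -0.008, -0.024, -0.08, 0, -0.008, -0.024, -0.12, 0, -0.008, -0.024, -0.15, 0, -0.008, -0.024, -0.168, 0, -0.008, -0.024, -0.17, 0, -0.008, -0.024, -0.17, 0]}}

```text
time: 22.15
tcp_pos: [0.4433, -0.3311, 0.0781]
tool_rot: [[0.999, 0.05, -0.0], [0.05, -0.999, 0.0], [-0.0, -0.0, -1.0]]
ft_force: [0.4, -0.5, 0.3]
grip_width: 0.0532
finger_force: 0.0
```

>>> {"fn": "jog_arm", "kwargs": {"series": [0, 0, 0, 0, 0, 0, 0, 0, 0, 0, 0, 0, 0, 0, 0, 0, 0, 0, 0, 0, 0, 0, 0, 0], "claw": -1, "newtons": 50}}

```text
time: 22.65
tcp_pos: [0.4451, -0.3323, 0.0807]
tool_rot: [[0.999, 0.049, 0.005], [0.049, -0.999, -0.003], [0.005, 0.003, -1.0]]
ft_force: [0.4, 1.1, 20.4]
grip_width: 0.0001
finger_force: 10.6
```

>>> {"fn": "jog_arm", "kwargs": {"series": [0, 0, 0.03, 0, 0, 0, 0.08, 0, 0, 0, 0.16, 0, 0, 0, 0.24, 0, 0, 0, 0.24, 0]}}

```text
time: 23.07
tcp_pos: [0.4457, -0.3329, 0.2061]
tool_rot: [[0.999, 0.049, 0.009], [0.049, -0.999, -0.006], [0.009, 0.006, -1.0]]
ft_force: [1.5, -1.7, 0.4]
grip_width: -0.0002
finger_force: 0.0
```

The TCP had not settled and was about 6 mm too high, so the fingers missed the plate. Measuring again.

>>> {"fn": "jog_arm", "kwargs": {"series": [0, 0.08, 0, 0, 0, 0.16, 0, 0, 0, 0.24, 0, 0, 0, 0.24, 0, 0, 0, 0.24, 0, 0], "claw": 0.25}}

```text
time: 23.48
tcp_pos: [0.4436, -0.2094, 0.1992]
tool_rot: [[0.999, 0.053, 0.002], [0.053, -0.999, -0.001], [0.002, 0.001, -1.0]]
ft_force: [0.5, -1.2, -0.2]
grip_width: 0.0534
finger_force: 0.0
```

```bash
python3 - <<'E'
from h import *
d=cam('top'); print(robot.observe()['tcp_pos'],robot.observe()['tool_rot'][0]);save(d,'t4')
m=mask(d,80,95,120,80,(400,225,470,300)); print('teal',rect(d,m,.008))
E
```

```text
[ 0.44350638 -0.21098158  0.19902945] [0.99870319 0.0508812  0.00174298]Traceback (most recent call last):
  File "<stdin>", line 3, in <module>
  File "h.py", line 22, in rect
    c=max(cv2.findContours(m,cv2.RETR_EXTERNAL,cv2.CHAIN_APPROX_NONE)[0],key=cv2.contourArea)
ValueError: max() iterable argument is empty
```

View pics/t4.png

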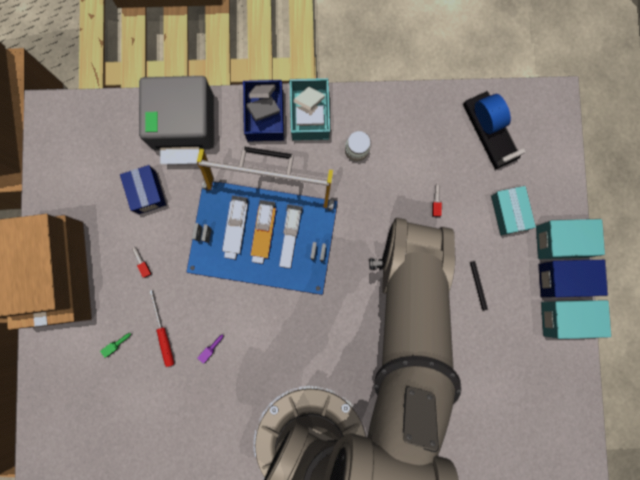

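The forearm covers the teal plate at (433,259). Moving left to clear the view.

>>> {"fn": "jog_arm", "kwargs": {"series": [0.02, 0.08, 0, 0, 0.04, 0.16, 0, 0, 0.06, 0.24, 0, 0, 0.06, 0.3, 0, 0, 0.06, 0.3, 0, 0, 0.06, 0.3, 0, 0]}}

```text
time: 24.03
tcp_pos: [0.4736, -0.0609, 0.1983]
tool_rot: [[0.999, 0.051, 0.001], [0.051, -0.999, -0.0], [0.001, 0.0, -1.0]]
ft_force: [-0.6, -0.5, 0.8]
grip_width: 0.0534
finger_force: 0.0
```

```bash
python3 - <<'E'
from h import *
d=cam('top'); print(robot.observe()['tcp_pos'],robot.observe()['tool_rot'][0]);save(d,'t5')
m=mask(d,80,95,120,80,(400,225,470,300)); print('teal',rect(d,m,.008)); pinsm(d)
E
```

```text
[ 0.47339828 -0.06216608  0.19819582] [9.98807402e-01 4.88207265e-02 5.57511006e-04]
teal (array([ 463. , -333.1]), array([126.3,  41.2]), 2.6)
red (array([257. , 360.8]), array([99.7, 24.5]), 14.1)
red (array([454.8, 415.1]), array([36.4, 22.8]), 26.3)
red (array([ 592. , -347.9]), array([37.1, 20.9]), -2.8)
```

>>> {"fn": "jog_arm", "kwargs": {"series": [-0.01, -0.08, 0, 0, -0.03, -0.16, 0, 0, -0.05, -0.24, 0, 0, -0.065, -0.32, 0, 0, -0.065, -0.4, -0.04, 0, -0.065, -0.48, -0.08, 0, -0.065, -0.545, -0.14, 0, -0.065, -0.545, -0.14, 0]}}

```text
time: 24.75
tcp_pos: [0.4369, -0.3408, 0.1246]
tool_rot: [[0.999, 0.041, -0.003], [0.041, -0.999, -0.001], [-0.003, 0.001, -1.0]]
ft_force: [-1.8, 0.2, -0.9]
grip_width: 0.0534
finger_force: 0.0
```

>>> {"fn": "jog_arm", "kwargs": {"series": [0, 0, 0, 0, 0, 0, 0, 0, 0, 0, 0, 0]}}

```text
time: 25.0
tcp_pos: [0.4406, -0.3337, 0.1286]
tool_rot: [[0.999, 0.049, 0.001], [0.049, -0.999, -0.0], [0.001, 0.0, -1.0]]
ft_force: [0.4, 0.4, -0.3]
grip_width: 0.0534
finger_force: 0.0
```

>>> {"fn": "jog_arm", "kwargs": {"series": [0, 0, -0.04, 0, 0, 0, -0.08, 0, 0, 0, -0.105, 0, 0, 0, -0.112, 0, 0, 0, -0.112, 0, 0, 0, -0.112, 0]}}

```text
time: 25.5
tcp_pos: [0.441, -0.3337, 0.0727]
tool_rot: [[0.999, 0.05, 0.001], [0.05, -0.999, -0.0], [0.001, 0.0, -1.0]]
ft_force: [0.2, -0.1, 0.8]
grip_width: 0.0536
finger_force: 0.0
```

>>> {"fn": "jog_arm", "kwargs": {"series": [0, 0, 0, 0, 0, 0, 0, 0, 0, 0, 0, 0, 0, 0, 0, 0, 0, 0, 0, 0, 0, 0, 0, 0], "claw": -1, "newtons": 50}}

```text
time: 26.0
tcp_pos: [0.4411, -0.334, 0.0733]
tool_rot: [[0.999, 0.049, 0.001], [0.049, -0.999, -0.001], [0.001, 0.001, -1.0]]
ft_force: [-1.5, 1.8, 8.8]
grip_width: 0.0424
finger_force: 49.6
```

>>> {"fn": "jog_arm", "kwargs": {"series": [0, 0, 0.03, 0, 0, 0, 0.08, 0, 0, 0, 0.16, 0, 0, 0, 0.24, 0, 0, 0, 0.24, 0, 0, 0, 0.24, 0]}}

```text
time: 26.5
tcp_pos: [0.4416, -0.3346, 0.1952]
tool_rot: [[0.999, 0.049, 0.005], [0.049, -0.999, -0.003], [0.005, 0.004, -1.0]]
ft_force: [0.1, 0.8, -1.2]
grip_width: 0.042
finger_force: 51.4
```

>>> {"fn": "jog_arm", "kwargs": {"series": [0.02, 0.08, 0, -0.15, 0.03, 0.16, 0, -0.3, 0.03, 0.24, 0, -0.303, 0.03, 0.32, 0, -0.303, 0.03, 0.4, 0, -0.303, 0.03, 0.48, 0, -0.303, 0.03, 0.56, 0, -0.303, 0.03, 0.62, 0, -0.303]}}

```text
time: 27.17
tcp_pos: [0.4547, -0.0207, 0.1915]
tool_rot: [[0.983, -0.186, -0.001], [-0.186, -0.983, 0.0], [-0.001, -0.0, -1.0]]
ft_force: [0.1, -0.4, 0.0]
grip_width: 0.0426
finger_force: 51.4
```

>>> {"fn": "jog_arm", "kwargs": {"series": [-0.01, 0.08, 0, 0, -0.02, 0.14, 0, 0, -0.03, 0.156, 0, 0, -0.03, 0.156, 0, 0, -0.03, 0.156, 0, 0, -0.03, 0.156, 0, 0]}}

```text
time: 27.67
tcp_pos: [0.4406, 0.0531, 0.1916]
tool_rot: [[0.982, -0.189, -0.0], [-0.189, -0.982, -0.0], [-0.0, 0.0, -1.0]]
ft_force: [-0.3, -0.0, -0.7]
grip_width: 0.0424
finger_force: 51.4
```

>>> {"fn": "jog_arm", "kwargs": {"series": [0, 0.002, -0.06, 0, 0, 0.002, -0.12, 0, 0, 0.002, -0.16, 0, 0, 0.002, -0.174, 0, 0, 0.002, -0.176, 0, 0, 0.002, -0.176, 0]}}

```text
time: 28.17
tcp_pos: [0.4405, 0.0542, 0.1037]
tool_rot: [[0.982, -0.189, -0.001], [-0.189, -0.982, -0.001], [-0.001, 0.001, -1.0]]
ft_force: [0.1, 0.5, -0.2]
grip_width: 0.0422
finger_force: 52.9
```

>>> {"fn": "jog_arm", "kwargs": {"series": [0.014, -0.003, 0, 0, 0.028, -0.005, 0, 0, 0.042, -0.008, 0, 0, 0.056, -0.011, 0, 0, 0.07, -0.013, 0, 0, 0.084, -0.016, 0, 0, 0.098, -0.019, 0, 0, 0.112, -0.021, 0, 0]}}

```text
time: 28.83
tcp_pos: [0.4974, 0.0444, 0.1039]
tool_rot: [[0.982, -0.188, 0.0], [-0.188, -0.982, -0.0], [0.0, -0.0, -1.0]]
ft_force: [-2.1, 1.2, -3.2]
grip_width: 0.042
finger_force: 52.5
```

>>> {"fn": "jog_arm", "kwargs": {"series": [0.006, -0.001, 0, 0, 0.012, -0.002, 0, 0, 0.018, -0.003, 0, 0, 0.024, -0.004, 0, 0, 0.028, -0.005, 0, 0, 0.028, -0.005, 0, 0]}}

```text
time: 29.33
tcp_pos: [0.5091, 0.0425, 0.1033]
tool_rot: [[0.982, -0.187, -0.003], [-0.187, -0.982, -0.0], [-0.003, 0.001, -1.0]]
ft_force: [-9.3, 3.0, -3.6]
grip_width: 0.0419
finger_force: 52.6
```

>>> {"fn": "jog_arm", "kwargs": {"series": [0.003, -0.0005, 0, 0, 0.004, -0.001, 0, 0, 0.004, -0.001, 0, 0]}}

```text
time: 29.58
tcp_pos: [0.5095, 0.0425, 0.1029]
tool_rot: [[0.982, -0.186, -0.006], [-0.186, -0.983, -0.0], [-0.006, 0.001, -1.0]]
ft_force: [-18.1, 6.7, 1.2]
grip_width: 0.0423
finger_force: 53.1
```

>>> {"fn": "jog_arm", "kwargs": {"series": [0, 0, 0, 0, 0, 0, 0, 0, 0, 0, 0, 0, 0, 0, 0, 0], "claw": 0.25}}

```text
time: 29.92
tcp_pos: [0.5132, 0.0417, 0.1043]
tool_rot: [[0.982, -0.188, 0.001], [-0.188, -0.982, 0.0], [0.001, -0.0, -1.0]]
ft_force: [-0.1, -1.2, 0.7]
grip_width: 0.0534
finger_force: 0.0
```

>>> {"fn": "jog_arm", "kwargs": {"series": [0, 0, 0.04, 0, 0, 0, 0.1, 0.1, 0, 0, 0.18, 0.25, 0, 0, 0.26, 0.4, 0, 0, 0.34, 0.55, 0, 0, 0.42, 0.7, 0, 0, 0.5, 0.85, 0, 0, 0.56, 1.0]}}

```text
time: 30.58
tcp_pos: [0.5128, 0.0418, 0.3878]
tool_rot: [[0.824, 0.567, 0.004], [0.567, -0.824, 0.0], [0.003, 0.002, -1.0]]
ft_force: [1.5, 1.3, -0.4]
grip_width: 0.0533
finger_force: 0.0
```

>>> {"fn": "jog_arm", "kwargs": {"series": [0, 0, 0.02, 0.15, 0.06, 0.01, 0.02, 0.3, 0.14, 0.03, 0.02, 0.45, 0.22, 0.05, 0.02, 0.6, 0.28, 0.06, 0.02, 0.75, 0.34, 0.07, 0.02, 0.9, 0.37, 0.07, 0.02, 1.0, 0.37, 0.07, 0.02, 1.0], "claw": -0.2}}

```text
time: 31.25
tcp_pos: [0.7001, 0.0765, 0.3923]
tool_rot: [[0.183, 0.983, -0.001], [0.983, -0.183, 0.001], [0.001, -0.001, -1.0]]
ft_force: [-0.1, -0.4, -0.1]
grip_width: 0.0343
finger_force: 0.0
```

>>> {"fn": "jog_arm", "kwargs": {"series": [0, 0, 0, 0, 0, 0, 0, 0, 0, 0, 0, 0]}}

```text
time: 31.5
tcp_pos: [0.6969, 0.0766, 0.3944]
tool_rot: [[0.189, 0.982, 0.001], [0.982, -0.189, -0.0], [-0.0, 0.001, -1.0]]
ft_force: [0.3, 0.2, 0.4]
grip_width: 0.0341
finger_force: 0.0
```

```bash
python3 - <<'E'
from h import *
d=cam('top'); s=robot.observe();print(s['tcp_pos'],np.degrees(np.arctan2(s['tool_rot'][1,0],s['tool_rot'][0,0])))
pinsm(d);cv2.imwrite('pics/t6.png',cv2.resize(d['pixels'][125:300,160:390,::-1],None,fx=3.3,fy=3.3,interpolation=cv2.INTER_CUBIC))
E
```

```text
[0.69695662 0.07662664 0.39458785] 79.13328568430975
red (array([257.2, 361.2]), array([99. , 23.9]), 14.1)
red (array([454.8, 415.1]), array([36.5, 22.8]), 26.3)
red (array([ 592. , -347.9]), array([37.1, 20.9]), -2.8)
```

View pics/t6.png

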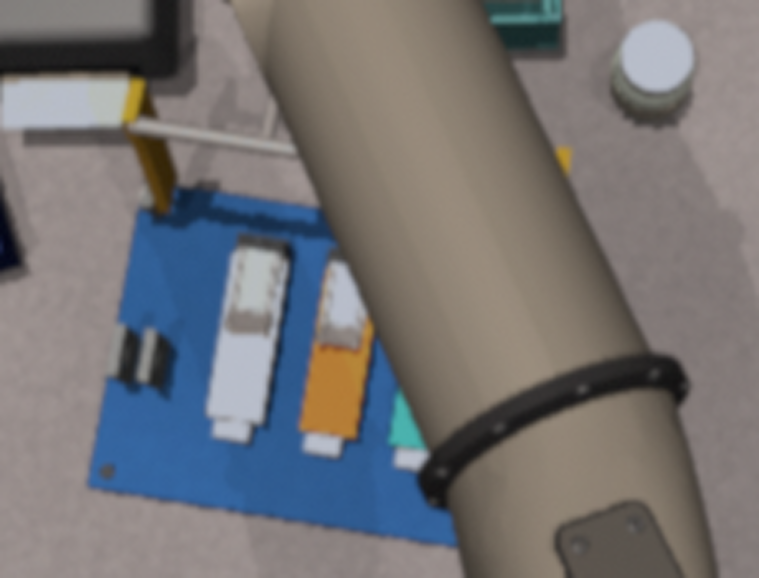

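Three plates are in. Regripping the handle.

>>> {"fn": "jog_arm", "kwargs": {"series": [0.009, 0.002, -0.05, 0, 0.009, 0.002, -0.1, 0, 0.009, 0.002, -0.15, 0, 0.009, 0.002, -0.2, 0, 0.009, 0.002, -0.24, 0, 0.009, 0.002, -0.255, 0, 0.009, 0.002, -0.255, 0]}}

```text
time: 32.13
tcp_pos: [0.7012, 0.0774, 0.2651]
tool_rot: [[0.188, 0.982, -0.002], [0.982, -0.188, -0.001], [-0.001, -0.002, -1.0]]
ft_force: [0.3, -0.1, 0.2]
grip_width: 0.034
finger_force: 0.0
```

>>> {"fn": "jog_arm", "kwargs": {"series": [0, 0, 0, 0, 0, 0, 0, 0, 0, 0, 0, 0, 0, 0, 0, 0, 0, 0, 0, 0, 0, 0, 0, 0], "claw": -1, "newtons": 40}}

```text
time: 32.63
tcp_pos: [0.7028, 0.0778, 0.2681]
tool_rot: [[0.188, 0.982, 0.003], [0.982, -0.188, 0.0], [0.001, 0.003, -1.0]]
ft_force: [1.2, -0.8, 9.4]
grip_width: 0.0124
finger_force: 39.6
```

```bash
python3 - <<'E'
from h import *
a0=np.arctan2(38,172)
th=np.linspace(1.74,0,25)
p=.176*np.c_[-np.cos(a0+th),np.sin(a0+th)]
for k in range(3):
    q=(p[8*k+1:8*k+9]-p[8*k])/.5
    print([float(round(x,3)) for u,w in q for x in(u*.982,-u*.187,w,0)])
E
```

```text
[-0.024, 0.004, 0.009, 0.0, -0.048, 0.009, 0.016, 0.0, -0.072, 0.014, 0.021, 0.0, -0.097, 0.018, 0.024, 0.0, -0.122, 0.023, 0.026, 0.0, -0.147, 0.028, 0.026, 0.0, -0.172, 0.033, 0.023, 0.0, -0.197, 0.037, 0.019, 0.0]
[-0.024, 0.005, -0.006, 0.0, -0.048, 0.009, -0.013, 0.0, -0.072, 0.014, -0.023, 0.0, -0.094, 0.018, -0.034, 0.0, -0.116, 0.022, -0.046, 0.0, -0.137, 0.026, -0.061, 0.0, -0.156, 0.03, -0.076, 0.0, -0.175, 0.033, -0.094, 0.0]
[-0.017, 0.003, -0.018, 0.0, -0.033, 0.006, -0.038, 0.0, -0.048, 0.009, -0.059, 0.0, -0.061, 0.012, -0.081, 0.0, -0.072, 0.014, -0.104, 0.0, -0.082, 0.016, -0.127, 0.0, -0.09, 0.017, -0.151, 0.0, -0.096, 0.018, -0.176, 0.0]
```

>>> {"fn": "jog_arm", "kwargs": {"series": [-0.024, 0.004, 0.009, 0.0, -0.048, 0.009, 0.016, 0.0, -0.072, 0.014, 0.021, 0.0, -0.097, 0.018, 0.024, 0.0, -0.122, 0.023, 0.026, 0.0, -0.147, 0.028, 0.026, 0.0, -0.172, 0.033, 0.023, 0.0, -0.197, 0.037, 0.019, 0.0]}}

```text
time: 33.3
tcp_pos: [0.6039, 0.0966, 0.2777]
tool_rot: [[0.188, 0.982, 0.003], [0.982, -0.188, 0.0], [0.001, 0.003, -1.0]]
ft_force: [2.8, 2.1, 1.9]
grip_width: 0.0128
finger_force: 41.5
```

>>> {"fn": "jog_arm", "kwargs": {"series": [-0.024, 0.005, -0.006, 0.0, -0.048, 0.009, -0.013, 0.0, -0.072, 0.014, -0.023, 0.0, -0.094, 0.018, -0.034, 0.0, -0.116, 0.022, -0.046, 0.0, -0.137, 0.026, -0.061, 0.0, -0.156, 0.03, -0.076, 0.0, -0.175, 0.033, -0.094, 0.0]}}

```text
time: 33.97
tcp_pos: [0.5161, 0.1132, 0.2297]
tool_rot: [[0.187, 0.982, 0.002], [0.982, -0.187, 0.0], [0.001, 0.002, -1.0]]
ft_force: [6.6, 2.3, -4.9]
grip_width: 0.0123
finger_force: 43.1
```

>>> {"fn": "jog_arm", "kwargs": {"series": [-0.017, 0.003, -0.018, 0.0, -0.033, 0.006, -0.038, 0.0, -0.048, 0.009, -0.059, 0.0, -0.061, 0.012, -0.081, 0.0, -0.072, 0.014, -0.104, 0.0, -0.082, 0.016, -0.127, 0.0, -0.09, 0.017, -0.151, 0.0, -0.096, 0.018, -0.172, 0.0]}}

```text
time: 34.63
tcp_pos: [0.468, 0.1222, 0.1425]
tool_rot: [[0.187, 0.982, 0.001], [0.982, -0.187, 0.001], [0.001, 0.001, -1.0]]
ft_force: [4.5, 2.7, 0.3]
grip_width: 0.0125
finger_force: 45.8
```

>>> {"fn": "jog_arm", "kwargs": {"series": [0, 0, -0.002, 0, 0, 0, -0.004, 0, 0, 0, -0.004, 0]}}

```text
time: 34.88
tcp_pos: [0.4676, 0.1222, 0.1406]
tool_rot: [[0.187, 0.982, -0.001], [0.982, -0.187, 0.0], [0.0, -0.001, -1.0]]
ft_force: [-2.6, 6.1, -1.1]
grip_width: 0.0124
finger_force: 45.4
```

>>> {"fn": "jog_arm", "kwargs": {"series": [0, 0, 0, 0, 0, 0, 0, 0, 0, 0, 0, 0, 0, 0, 0, 0], "claw": 0.1}}

```text
time: 35.22
tcp_pos: [0.4682, 0.1215, 0.141]
tool_rot: [[0.188, 0.982, 0.0], [0.982, -0.188, -0.0], [-0.0, 0.0, -1.0]]
ft_force: [-0.7, 1.1, 0.1]
grip_width: 0.0471
finger_force: 0.0
```

>>> {"fn": "jog_arm", "kwargs": {"series": [0, 0, 0.06, 0, 0, 0, 0.12, 0, 0, 0, 0.18, 0, 0, 0, 0.22, 0.1, 0, 0.06, 0.22, 0.25, 0, 0.12, 0.22, 0.4, 0, 0.2, 0.22, 0.55, 0, 0.28, 0.22, 0.7]}}

```text
time: 35.88
tcp_pos: [0.4683, 0.2623, 0.2514]
tool_rot: [[-0.356, 0.934, 0.001], [0.934, 0.356, -0.0], [-0.001, 0.001, -1.0]]
ft_force: [1.8, -0.6, -0.5]
grip_width: 0.0471
finger_force: 0.0
```

>>> {"fn": "jog_arm", "kwargs": {"series": [0, 0.08, 0, 0.15, 0, 0.16, 0, 0.3, 0, 0.24, 0, 0.45, 0, 0.3, 0, 0.6, 0, 0.3, 0, 0.75, 0, 0.3, 0, 0.9, 0, 0.3, 0, 1.0, 0, 0.3, 0, 1.0]}}

```text
time: 36.55
tcp_pos: [0.4681, 0.4116, 0.2505]
tool_rot: [[-0.913, 0.408, -0.001], [0.408, 0.913, -0.0], [0.001, -0.001, -1.0]]
ft_force: [0.4, -0.1, 0.7]
grip_width: 0.047
finger_force: 0.0
```

```bash
python3 - <<'E'
from h import *
d=cam('top'); s=robot.observe();print(s['time'],s['tcp_pos'],np.degrees(np.arctan2(s['tool_rot'][1,0],s['tool_rot'][0,0])),s['joint_positions'])
pinsm(d);save(d,'t7')
d=cam('scene');cv2.imwrite('pics/s7.png',cv2.resize(d['pixels'][190:300,280:460,::-1],None,fx=4.4,fy=4.4,interpolation=cv2.INTER_CUBIC))
E
```

```text
36.6 [0.46824485 0.41146339 0.25065792] 155.58888479007518 [-0.14688503  0.55377182 -0.92352672  1.73483438  0.48906063  1.1023745
 -0.08237838]
red (array([256.9, 361.1]), array([99.7, 25.1]), 14.0)
red (array([ 592. , -347.9]), array([37.1, 20.9]), -2.8)
```

View pics/s7.png

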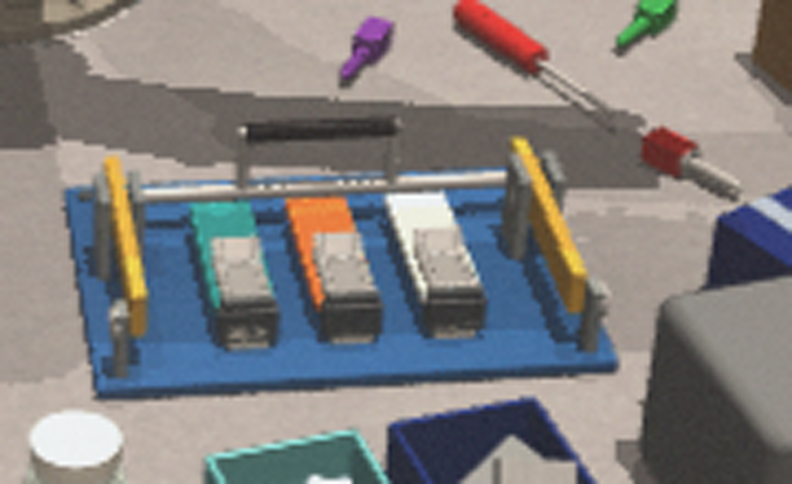

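The bail is shut behind all three plates. Next is the left pin.

>>> {"fn": "jog_arm", "kwargs": {"series": [-0.027, 0.007, -0.08, 0.15, -0.027, 0.007, -0.14, 0.3, -0.027, 0.007, -0.2, 0.45, -0.027, 0.007, -0.25, 0.6, -0.027, 0.007, -0.25, 0.75, -0.027, 0.007, -0.25, 0.9, -0.027, 0.007, -0.25, 1.0, -0.027, 0.007, -0.25, 1.0]}}

```text
time: 37.32
tcp_pos: [0.4547, 0.4149, 0.1256]
tool_rot: [[-0.935, -0.354, -0.0], [-0.354, 0.935, -0.0], [0.001, -0.0, -1.0]]
ft_force: [-0.1, 0.2, -0.1]
grip_width: 0.0471
finger_force: 0.0
```

>>> {"fn": "jog_arm", "kwargs": {"series": [0, 0, 0, 0.127, 0, 0, -0.04, 0.127, 0, 0, -0.07, 0.127, 0, 0, -0.07, 0.127, 0, 0, -0.07, 0.127]}}

```text
time: 37.73
tcp_pos: [0.4542, 0.4149, 0.0903]
tool_rot: [[-0.897, -0.442, -0.001], [-0.442, 0.897, -0.001], [0.002, -0.001, -1.0]]
ft_force: [0.6, -0.3, -0.2]
grip_width: 0.047
finger_force: 0.0
```

```bash
python3 - <<'E'
from h import *
d=cam('top'); s=robot.observe();print(s['time'],s['tcp_pos'],np.degrees(np.arctan2(s['tool_rot'][1,0],s['tool_rot'][0,0])),s['joint_positions'][6])
pinsm(d)
E
```

```text
37.7833 [0.45440538 0.41530651 0.09102307] -153.7078683571668 0.5339147887968656
red (array([257. , 360.8]), array([99.7, 24.5]), 14.1)
red (array([ 592. , -347.9]), array([37.1, 20.9]), -2.8)
```

>>> {"fn": "jog_arm", "kwargs": {"series": [0, 0, -0.02, 0, 0, 0, -0.031, 0, 0, 0, -0.031, 0, 0, 0, -0.031, 0]}}

```text
time: 38.12
tcp_pos: [0.4544, 0.4151, 0.0752]
tool_rot: [[-0.896, -0.445, -0.0], [-0.445, 0.896, -0.0], [0.001, -0.0, -1.0]]
ft_force: [-0.1, -0.4, 1.2]
grip_width: 0.0471
finger_force: 0.0
```

>>> {"fn": "jog_arm", "kwargs": {"series": [0, 0, 0, 0, 0, 0, 0, 0, 0, 0, 0, 0, 0, 0, 0, 0, 0, 0, 0, 0, 0, 0, 0, 0], "claw": -1, "newtons": 60}}

```text
time: 38.62
tcp_pos: [0.4546, 0.4155, 0.076]
tool_rot: [[-0.896, -0.445, 0.0], [-0.445, 0.896, 0.001], [-0.001, 0.0, -1.0]]
ft_force: [-1.0, -0.5, 6.2]
grip_width: 0.0205
finger_force: 59.3
```

>>> {"fn": "jog_arm", "kwargs": {"series": [0, 0, 0.03, 0, 0, 0, 0.08, 0, 0, 0, 0.16, 0, 0, 0, 0.2, 0, 0, 0, 0.2, 0]}}

```text
time: 39.03
tcp_pos: [0.4553, 0.4169, 0.181]
tool_rot: [[-0.896, -0.445, 0.004], [-0.445, 0.896, 0.004], [-0.006, 0.002, -1.0]]
ft_force: [-0.2, 1.5, -0.1]
grip_width: 0.0206
finger_force: 58.8
```

>>> {"fn": "jog_arm", "kwargs": {"series": [0.03, -0.02, 0, -0.15, 0.06, -0.04, 0, -0.3, 0.1, -0.06, 0, -0.45, 0.14, -0.08, 0, -0.6, 0.18, -0.1, 0, -0.75, 0.213, -0.117, 0, -0.9, 0.213, -0.117, 0, -1.0, 0.213, -0.117, 0, -1.0]}}

```text
time: 39.7
tcp_pos: [0.5618, 0.3559, 0.1758]
tool_rot: [[-0.946, 0.324, 0.0], [0.324, 0.946, -0.0], [-0.0, -0.0, -1.0]]
ft_force: [-0.3, 0.8, -1.0]
grip_width: 0.0206
finger_force: 58.8
```

>>> {"fn": "jog_arm", "kwargs": {"series": [0, 0, 0, -0.15, 0, 0, 0, -0.3, 0, 0, 0, -0.45, 0, 0, 0, -0.6, 0, 0, 0, -0.75, 0, 0, 0, -0.9, 0, 0, 0, -1.0, 0, 0, 0, -1.0]}}

```text
time: 40.37
tcp_pos: [0.5601, 0.3574, 0.1759]
tool_rot: [[-0.445, 0.895, -0.0], [0.895, 0.445, 0.0], [0.0, -0.0, -1.0]]
ft_force: [0.3, 0.8, -0.9]
grip_width: 0.0204
finger_force: 58.8
```

>>> {"fn": "jog_arm", "kwargs": {"series": [0, 0, 0, -0.15, 0, 0, 0, -0.3, 0, 0, 0, -0.45, 0, 0, 0, -0.6, 0, 0, 0, -0.75, 0, 0, 0, -0.824, 0, 0, 0, -0.824, 0, 0, 0, -0.824]}}

```text
time: 41.03
tcp_pos: [0.5605, 0.3571, 0.1755]
tool_rot: [[0.179, 0.984, -0.0], [0.984, -0.179, -0.0], [-0.0, -0.0, -1.0]]
ft_force: [-0.5, -0.3, -0.6]
grip_width: 0.0203
finger_force: 58.8
```

```bash
python3 - <<'E'
from h import *
d=cam('top'); s=robot.observe();print(s['time'],s['tcp_pos'],np.degrees(np.arctan2(s['tool_rot'][1,0],s['tool_rot'][0,0])),s['joint_positions'][6],s['finger_force'])
print('carton corner',onz(d,163,205,.07),onz(d,155,167,.07))
a=cv2.resize(d['pixels'][160:270,120:270,::-1],None,fx=5,fy=5,interpolation=cv2.INTER_CUBIC)
e=cam('scene');b=cv2.resize(e['pixels'][205:290,375:475,::-1],(706,600),interpolation=cv2.INTER_CUBIC)
cv2.imwrite('pics/p8.png',cv2.resize(np.vstack([cv2.resize(a,(800,587)),cv2.resize(b,(800,680))]),(600,600)) )
cv2.imwrite('pics/p8a.png',a)
save(d,'t8');save(e,'s8')
print('pred hole top',proj(d,[.5454,.2762,.055]),'scene',proj(e,[.5454,.2762,.055]))
p=s['tcp_pos']; f=np.array([-.187,-.982,0])
for k in(.022,.068): 
    q=p+f*k-[0,0,.065]; print('pin pt',q,proj(d,q),proj(e,q))
E
```

```text
41.0833 [0.56062568 0.3569634  0.17541416] 79.66795265292927 -1.1404674529180983 58.78573715686798
carton corner [0.61306976 0.35352854 0.07      ] [0.71135118 0.37373271 0.07      ]
pred hole top [194.96345776 231.51963605] scene [404.8078451  233.52529161]
pin pt [0.55651168 0.3353594  0.11041416] [166.42412977 224.90227693] [425.48086852 217.73112068]
pin pt [0.54790968 0.2901874  0.11041416] [184.90885312 227.90054571] [411.08745369 218.37436074]
```

View pics/p8.png

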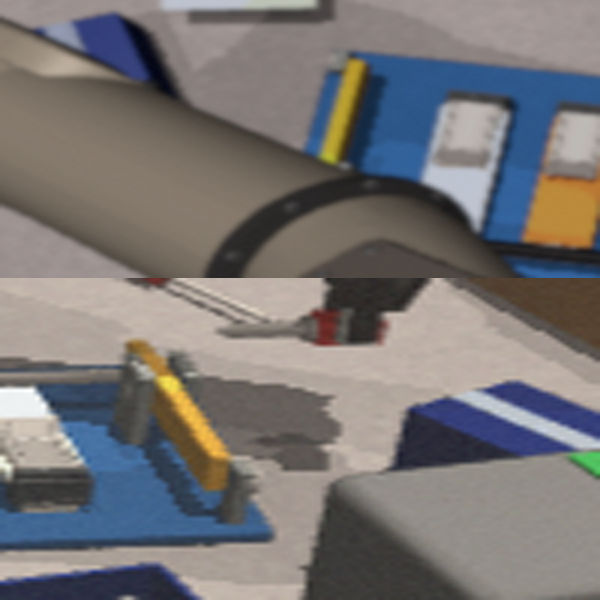

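>>> {"fn": "jog_arm", "kwargs": {"series": [0, 0, -0.04, -0.01, 0, 0, -0.08, -0.01, 0, 0, -0.104, -0.01, 0, 0, -0.111, -0.01, 0, 0, -0.111, -0.01, 0, 0, -0.111, -0.01]}}

```text
time: 41.63
tcp_pos: [0.5612, 0.357, 0.1204]
tool_rot: [[0.192, 0.981, 0.0], [0.981, -0.192, 0.0], [0.0, 0.0, -1.0]]
ft_force: [0.1, 0.8, -1.8]
grip_width: 0.0205
finger_force: 58.8
```

```bash
python3 - <<'E'
from h import *
s=robot.observe();p=s['tcp_pos'];r=(p-[.534,.1095,0])*1000;a=np.radians(-10.8);c,n=np.cos(a),np.sin(a)
print(r[0]*c+r[1]*n,-r[0]*n+r[1]*c,r[2],np.degrees(np.arctan2(s['tool_rot'][1,0],s['tool_rot'][0,0])),s['tool_rot'][2])
e=cam('scene');q=p+np.array([-.187,-.982,0])*.068-[0,0,.065]; print('tip pred',proj(e,q),'hole',proj(e,[.5454,.2762,.055]))
cv2.imwrite('pics/p9.png',cv2.resize(e['pixels'][205:270,375:450,::-1],None,fx=8,fy=8,interpolation=cv2.INTER_CUBIC))
E
```

```text
-19.636530763624503 248.22063328534898 120.44230333840991 78.9237072659984 [ 4.76556651e-04  1.00516985e-05 -9.99999886e-01]
tip pred [409.29614676 233.27192149] hole [404.8078451  233.52529161]
```

View pics/p9.png

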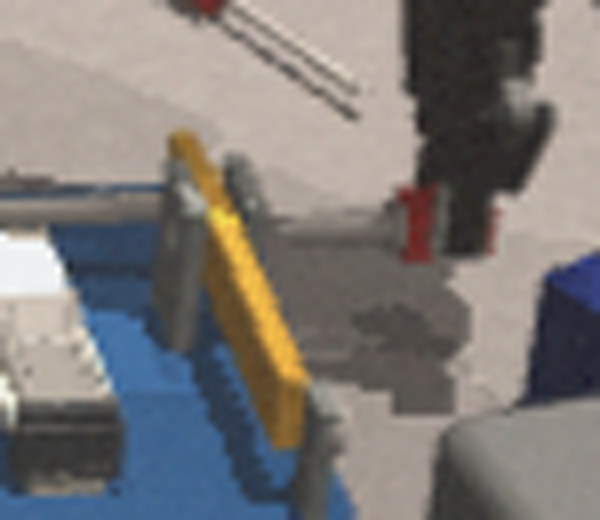

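The pin lies level in front of the outer cheek, its tip at about (410,233) as predicted. Inserting it.

>>> {"fn": "jog_arm", "kwargs": {"series": [-0.002, -0.01, 0, 0, -0.004, -0.02, 0, 0, -0.006, -0.03, 0, 0, -0.0075, -0.04, 0, 0, -0.0075, -0.04, 0, 0, -0.0075, -0.04, 0, 0]}}

```text
time: 42.18
tcp_pos: [0.5575, 0.3361, 0.1201]
tool_rot: [[0.194, 0.981, 0.0], [0.981, -0.194, -0.0], [-0.0, 0.0, -1.0]]
ft_force: [0.1, 1.1, -1.4]
grip_width: 0.0205
finger_force: 58.8
```

>>> {"fn": "jog_arm", "kwargs": {"series": [-0.002, -0.01, 0, 0, -0.004, -0.02, 0, 0, -0.006, -0.03, 0, 0, -0.0075, -0.04, 0, 0, -0.0075, -0.04, 0, 0]}}

```text
time: 42.6
tcp_pos: [0.5536, 0.3152, 0.1198]
tool_rot: [[0.194, 0.981, -0.0], [0.981, -0.194, -0.001], [-0.001, -0.0, -1.0]]
ft_force: [-0.2, -0.5, -1.3]
grip_width: 0.0209
finger_force: 58.8
```

>>> {"fn": "jog_arm", "kwargs": {"series": [-0.002, -0.01, 0, 0, -0.004, -0.02, 0, 0, -0.006, -0.03, 0, 0, -0.0065, -0.034, 0, 0, -0.0065, -0.034, 0, 0]}}

```text
time: 43.02
tcp_pos: [0.5505, 0.3019, 0.1205]
tool_rot: [[0.192, 0.981, 0.002], [0.981, -0.192, 0.005], [0.005, 0.001, -1.0]]
ft_force: [4.5, 14.2, -7.1]
grip_width: 0.0205
finger_force: 60.0
```

>>> {"fn": "jog_arm", "kwargs": {"series": [-0.0005, -0.003, 0, 0, -0.001, -0.006, 0, 0, -0.001, -0.006, 0, 0]}}

```text
time: 43.27
tcp_pos: [0.5502, 0.3015, 0.1208]
tool_rot: [[0.19, 0.982, 0.003], [0.982, -0.19, 0.009], [0.01, 0.002, -1.0]]
ft_force: [8.9, 27.1, -16.1]
grip_width: 0.0206
finger_force: 59.6
```

```bash
python3 - <<'E'
from h import *
e=cam('scene');d=cam('top')
p=robot.observe()['tcp_pos']
for k in(.018,.022): 
    q=p+np.array([-.19,-.982,0])*k-[0,0,.065]; print(proj(e,q),q)
a=cv2.resize(e['pixels'][215:265,385:435,::-1],(600,600),interpolation=cv2.INTER_CUBIC)
cv2.imwrite('pics/p10.png',a)
E
```

```text
[407.22983692 233.20894257] [0.54681785 0.28382895 0.05574325]
[405.9915167  233.26535561] [0.54605785 0.27990095 0.05574325]
```

View pics/p10.png

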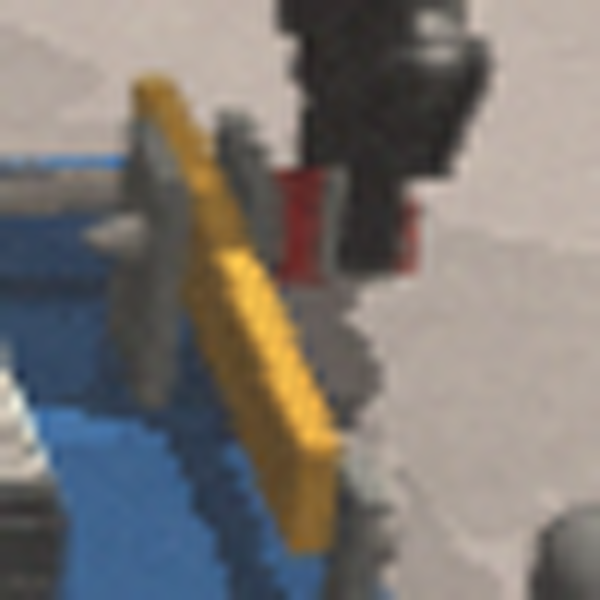

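The tip shows about 14 mm past the inner cheek and the collar is at the outer cheek, so the left pin is seated. Releasing and going for the right pin.

>>> {"fn": "jog_arm", "kwargs": {"series": [0, 0, 0, 0, 0, 0, 0, 0, 0, 0, 0, 0, 0, 0, 0, 0], "claw": 0.1}}

```text
time: 43.7
tcp_pos: [0.5498, 0.2962, 0.1199]
tool_rot: [[0.193, 0.981, -0.0], [0.981, -0.193, -0.0], [-0.0, -0.0, -1.0]]
ft_force: [0.5, 0.4, 0.9]
grip_width: 0.0468
finger_force: 0.0
```

>>> {"fn": "jog_arm", "kwargs": {"series": [0, 0.002, 0.04, 0, 0, 0.002, 0.1, 0, 0, 0, 0.18, 0, 0, 0, 0.26, 0, 0, -0.06, 0.3, -0.15, 0, -0.14, 0.3, -0.3, 0, -0.22, 0.3, -0.45, 0, -0.3, 0.3, -0.6]}}

```text
time: 44.37
tcp_pos: [0.5495, 0.1448, 0.2705]
tool_rot: [[0.622, 0.783, 0.001], [0.783, -0.622, -0.0], [0.001, 0.001, -1.0]]
ft_force: [1.2, -0.3, -0.8]
grip_width: 0.047
finger_force: 0.0
```

>>> {"fn": "jog_arm", "kwargs": {"series": [0, -0.08, 0, -0.15, 0, -0.16, 0, -0.3, 0, -0.24, 0, -0.45, 0, -0.32, 0, -0.6, 0, -0.4, 0, -0.75, 0, -0.48, 0, -0.9, 0, -0.56, 0, -1, 0, -0.62, 0, -1]}}

```text
time: 45.03
tcp_pos: [0.5489, -0.1671, 0.2701]
tool_rot: [[0.994, 0.111, 0.0], [0.111, -0.994, -0.001], [-0.0, 0.001, -1.0]]
ft_force: [0.5, 0.3, -0.4]
grip_width: 0.0471
finger_force: 0.0
```

>>> {"fn": "jog_arm", "kwargs": {"series": [0, -0.06, 0, -0.15, 0, -0.12, 0, -0.22, 0, -0.12, 0, -0.22, 0, -0.12, 0, -0.22, 0, -0.12, 0, -0.22]}}

```text
time: 45.45
tcp_pos: [0.5496, -0.2229, 0.2698]
tool_rot: [[0.999, -0.052, -0.0], [-0.052, -0.999, 0.0], [-0.0, -0.0, -1.0]]
ft_force: [0.4, -0.3, 0.1]
grip_width: 0.047
finger_force: 0.0
```

```bash
python3 - <<'E'
from h import *
d=cam('top'); s=robot.observe();print(s['time'],s['tcp_pos'],np.degrees(np.arctan2(s['tool_rot'][1,0],s['tool_rot'][0,0])),s['joint_positions'][6])
pinsm(d);save(d,'t11')
E
```

```text
45.5 [ 0.54980405 -0.22239168  0.26988368] -2.9385993342265704 -1.4003476438999718
red (array([257. , 360.8]), array([99.7, 24.5]), 14.1)
red (array([553.7, 309.5]), array([32.7, 23.1]), 78.4)
```

```bash
python3 - <<'E'
from h import *
e=cam('scene'); m=mask(e,0,6,120,80)
for c in cv2.findContours(m,cv2.RETR_EXTERNAL,cv2.CHAIN_APPROX_NONE)[0]:
    if cv2.contourArea(c)>15:
        k=np.zeros_like(m); cv2.drawContours(k,[c],-1,255,-1); print(cv2.boundingRect(c),rect(e,k,.015))
print(proj(e,[.592,-.348,.015]))
E
```

```text
(208, 280, 9, 9) (array([ 584.9, -344.2]), array([35.7, 21.5]), -3.6)
(408, 231, 12, 9) (array([505.6, 330.7]), array([52.9, 33.8]), -29.1)
(383, 189, 21, 17) (array([255.1, 365.6]), array([121.8,  34.3]), 13.3)
[211.2508004  285.69081335]
```

>>> {"fn": "jog_arm", "kwargs": {"series": [0.02, -0.08, 0, 0, 0.05, -0.16, -0.03, 0, 0.084, -0.22, -0.08, 0, 0.084, -0.251, -0.14, 0, 0.084, -0.251, -0.2, 0, 0.084, -0.251, -0.26, 0, 0.084, -0.251, -0.32, 0, 0.084, -0.251, -0.32, 0]}}

```text
time: 46.22
tcp_pos: [0.5896, -0.3463, 0.104]
tool_rot: [[0.999, -0.051, -0.007], [-0.051, -0.999, 0.004], [-0.007, -0.004, -1.0]]
ft_force: [-1.7, 0.9, -0.3]
grip_width: 0.0472
finger_force: 0.0
```

>>> {"fn": "jog_arm", "kwargs": {"series": [0, 0, 0, 0, 0, 0, 0, 0, 0, 0, 0, 0]}}

```text
time: 46.47
tcp_pos: [0.593, -0.3489, 0.1124]
tool_rot: [[0.999, -0.052, 0.003], [-0.052, -0.999, -0.001], [0.003, 0.001, -1.0]]
ft_force: [0.1, 0.1, -0.4]
grip_width: 0.0468
finger_force: 0.0
```

```bash
python3 - <<'E'
from h import *
d=cam('scene'); s=robot.observe();print(s['time'],s['tcp_pos'],np.degrees(np.arctan2(s['tool_rot'][1,0],s['tool_rot'][0,0])))
cv2.imwrite('pics/p12.png',cv2.resize(d['pixels'][230:320,160:280,::-1],None,fx=5,fy=5,interpolation=cv2.INTER_CUBIC))
E
```

```text
46.5167 [ 0.59288082 -0.3490397   0.11232767] -3.0011186051679912
```

View pics/p12.png

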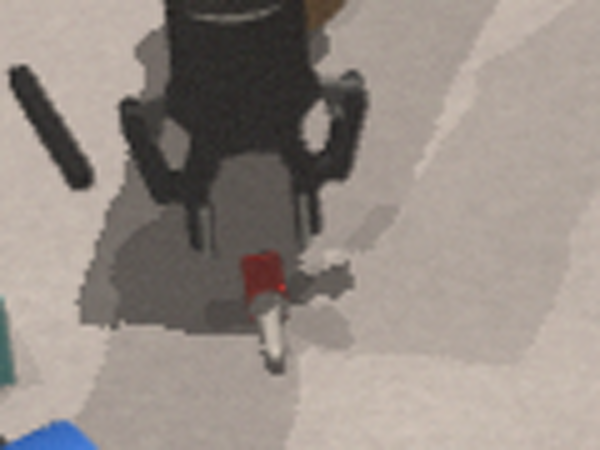

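The pin is centred between the open fingers. I've now viewed 15 pictures, one over the limit of 14, so from here I use numbers only.

>>> {"fn": "jog_arm", "kwargs": {"series": [-0.002, 0.002, -0.03, 0, -0.002, 0.002, -0.06, 0, -0.002, 0.002, -0.073, 0, -0.002, 0.002, -0.073, 0, -0.002, 0.002, -0.073, 0]}}

```text
time: 46.93
tcp_pos: [0.5907, -0.3478, 0.0732]
tool_rot: [[0.999, -0.053, -0.001], [-0.053, -0.999, 0.0], [-0.001, -0.0, -1.0]]
ft_force: [-0.1, -0.2, 0.3]
grip_width: 0.047
finger_force: 0.0
```

>>> {"fn": "jog_arm", "kwargs": {"series": [0, 0, 0, 0, 0, 0, 0, 0, 0, 0, 0, 0, 0, 0, 0, 0, 0, 0, 0, 0, 0, 0, 0, 0], "claw": -1, "newtons": 60}}

```text
time: 47.43
tcp_pos: [0.5912, -0.3481, 0.0743]
tool_rot: [[0.999, -0.053, 0.001], [-0.053, -0.999, -0.001], [0.001, 0.0, -1.0]]
ft_force: [-1.8, -0.0, 5.9]
grip_width: 0.0205
finger_force: 59.3
```

>>> {"fn": "jog_arm", "kwargs": {"series": [0, 0, 0.03, 0, 0, 0, 0.08, 0, 0, 0, 0.16, 0, 0, 0, 0.22, 0, 0, 0, 0.22, 0, 0, 0, 0.22, 0]}}

```text
time: 47.93
tcp_pos: [0.5916, -0.3483, 0.1866]
tool_rot: [[0.999, -0.053, 0.004], [-0.053, -0.999, -0.002], [0.004, 0.002, -1.0]]
ft_force: [-0.7, -0.6, -1.4]
grip_width: 0.0208
finger_force: 58.7
```

>>> {"fn": "jog_arm", "kwargs": {"series": [-0.06, 0.04, 0, 0.15, -0.12, 0.08, 0, 0.3, -0.18, 0.12, 0, 0.45, -0.22, 0.18, 0, 0.6, -0.247, 0.24, 0, 0.75, -0.247, 0.3, 0, 0.9, -0.247, 0.36, 0, 1.0, -0.247, 0.4, 0, 1.0]}}

```text
time: 48.6
tcp_pos: [0.4663, -0.1453, 0.183]
tool_rot: [[0.739, 0.674, -0.001], [0.674, -0.739, 0.001], [-0.0, -0.001, -1.0]]
ft_force: [1.0, 0.1, -1.5]
grip_width: 0.0208
finger_force: 58.7
```

>>> {"fn": "jog_arm", "kwargs": {"series": [0, 0.036, 0, 0.15, 0, 0.036, 0, 0.3, 0, 0.036, 0, 0.45, 0, 0.036, 0, 0.6, 0, 0.036, 0, 0.75, 0, 0.036, 0, 0.827, 0, 0.036, 0, 0.827, 0, 0.036, 0, 0.827]}}

```text
time: 49.27
tcp_pos: [0.4669, -0.1298, 0.183]
tool_rot: [[0.19, 0.982, -0.001], [0.982, -0.19, 0.0], [0.0, -0.001, -1.0]]
ft_force: [0.1, -0.7, -1.8]
grip_width: 0.0208
finger_force: 58.7
```

```bash
cat > r.py <<'E'
from h import *
s=robot.observe();p=s['tcp_pos'];r=(p-[.534,.1095,0])*1000;a=np.radians(-10.8);c,n=np.cos(a),np.sin(a)
print('rack',r[0]*c+r[1]*n,-r[0]*n+r[1]*c,r[2],'yaw',np.degrees(np.arctan2(s['tool_rot'][1,0],s['tool_rot'][0,0])),'grip',s['finger_force'],s['time'])
e=cam('scene'); m=mask(e,0,6,120,70,(225,190,340,290))
u=np.array([.187,.982,0])
print('pred red centre',proj(e,p-[0,0,.0633]),'tip',proj(e,p+u*.068-[0,0,.0633]),'hole',proj(e,[.4834,-.0498,.055]))
if m.any(): print('red',cv2.boundingRect(m),cv2.moments(m,True)['m10']/cv2.countNonZero(m),cv2.moments(m,True)['m01']/cv2.countNonZero(m))
E
python3 r.py
```

```text
rack -21.106216375208774 -247.66369806450388 182.95071418034624 yaw 79.04399441566453 grip 58.72204899787903 49.2667
pred red centre [273.59384466 221.75611295] tip [295.91904662 220.76884365] hole [300.27210488 238.48007617]
red (269, 217, 12, 10) 274.7352941176471 221.55882352941177
```

>>> {"fn": "jog_arm", "kwargs": {"series": [0.002, 0, -0.04, 0, 0.002, 0, -0.08, 0, 0.002, 0, -0.115, 0, 0.002, 0, -0.129, 0, 0.002, 0, -0.129, 0, 0.002, 0, -0.129, 0]}}

```text
time: 49.82
tcp_pos: [0.4684, -0.1296, 0.1191]
tool_rot: [[0.188, 0.982, -0.001], [0.982, -0.188, 0.0], [0.0, -0.001, -1.0]]
ft_force: [0.8, -0.1, -1.3]
grip_width: 0.0212
finger_force: 58.8
```

```bash
python3 r.py
```

```text
rack -19.669496624760555 -247.15374163390064 119.0915328925409 yaw 79.16198488742643 grip 58.827415108680725 49.8167
pred red centre [274.11379923 239.53158012] tip [296.03540325 238.49610402] hole [300.27210488 238.48007617]
red (270, 235, 12, 10) 276.1111111111111 239.4814814814815
```

>>> {"fn": "jog_arm", "kwargs": {"series": [0.002, 0.01, 0, 0, 0.004, 0.02, 0, 0, 0.006, 0.03, 0, 0, 0.0075, 0.04, 0, 0, 0.0075, 0.04, 0, 0, 0.0075, 0.04, 0, 0]}}

```text
time: 50.37
tcp_pos: [0.4722, -0.1093, 0.119]
tool_rot: [[0.187, 0.982, 0.0], [0.982, -0.187, 0.0], [0.0, 0.0, -1.0]]
ft_force: [0.4, -0.2, -1.8]
grip_width: 0.021
finger_force: 58.8
```

>>> {"fn": "jog_arm", "kwargs": {"series": [0.002, 0.01, 0, 0, 0.004, 0.02, 0, 0, 0.006, 0.03, 0, 0, 0.0075, 0.04, 0, 0, 0.0075, 0.04, 0, 0]}}

```text
time: 50.78
tcp_pos: [0.4761, -0.0885, 0.1189]
tool_rot: [[0.186, 0.982, 0.0], [0.982, -0.186, 0.0], [0.0, 0.0, -1.0]]
ft_force: [0.9, 0.6, -0.7]
grip_width: 0.0206
finger_force: 58.8
```

>>> {"fn": "jog_arm", "kwargs": {"series": [0.002, 0.01, 0, 0, 0.004, 0.02, 0, 0, 0.006, 0.03, 0, 0, 0.0065, 0.034, 0, 0, 0.0065, 0.034, 0, 0]}}

```text
time: 51.2
tcp_pos: [0.4792, -0.0721, 0.1189]
tool_rot: [[0.187, 0.982, 0.0], [0.982, -0.187, 0.0], [0.0, 0.0, -1.0]]
ft_force: [-0.4, -0.2, -1.4]
grip_width: 0.0203
finger_force: 58.8
```

>>> {"fn": "jog_arm", "kwargs": {"series": [0.0005, 0.003, 0, 0, 0.001, 0.006, 0, 0, 0.001, 0.006, 0, 0]}}

```text
time: 51.45
tcp_pos: [0.4794, -0.0705, 0.1189]
tool_rot: [[0.188, 0.982, -0.0], [0.982, -0.188, -0.001], [-0.001, -0.0, -1.0]]
ft_force: [-0.4, -4.2, 0.3]
grip_width: 0.0207
finger_force: 58.8
```

Contact comes within 1 mm of the predicted seat. Pressing it firmly.

>>> {"fn": "jog_arm", "kwargs": {"series": [0.001, 0.003, 0, 0, 0.0015, 0.008, 0, 0, 0.0015, 0.008, 0, 0, 0.0015, 0.008, 0, 0]}}

```text
time: 51.78
tcp_pos: [0.4794, -0.07, 0.1188]
tool_rot: [[0.192, 0.981, -0.002], [0.981, -0.192, -0.004], [-0.005, -0.001, -1.0]]
ft_force: [-3.5, -27.4, 4.2]
grip_width: 0.0206
finger_force: 59.4
```

>>> {"fn": "jog_arm", "kwargs": {"series": [0, 0, 0, 0, 0, 0, 0, 0, 0, 0, 0, 0, 0, 0, 0, 0], "claw": 0.1}}

```text
time: 52.12
tcp_pos: [0.4804, -0.0654, 0.1189]
tool_rot: [[0.187, 0.982, 0.0], [0.982, -0.187, 0.0], [0.0, 0.0, -1.0]]
ft_force: [-0.2, -0.3, -0.2]
grip_width: 0.047
finger_force: 0.0
```

>>> {"fn": "jog_arm", "kwargs": {"series": [0, 0, 0.04, 0, 0, 0, 0.1, 0, 0, 0, 0.18, 0, 0, 0, 0.26, 0, 0, -0.06, 0.3, -0.15, 0, -0.14, 0.3, -0.3, 0, -0.22, 0.3, -0.45, 0, -0.3, 0.3, -0.6]}}

```text
time: 52.78
tcp_pos: [0.4802, -0.2173, 0.2698]
tool_rot: [[0.617, 0.787, 0.001], [0.787, -0.617, -0.001], [0.0, 0.002, -1.0]]
ft_force: [1.1, 0.1, 0.6]
grip_width: 0.0472
finger_force: 0.0
```

>>> {"fn": "jog_arm", "kwargs": {"series": [0, -0.08, 0, 0, 0, -0.16, 0, 0, 0, -0.24, 0, 0, 0, -0.24, 0, 0, 0, -0.24, 0, 0, 0, -0.24, 0, 0]}}

```text
time: 53.28
tcp_pos: [0.4804, -0.3352, 0.2686]
tool_rot: [[0.613, 0.79, -0.0], [0.79, -0.613, 0.001], [0.001, -0.001, -1.0]]
ft_force: [0.4, 0.4, 0.7]
grip_width: 0.0466
finger_force: 0.0
```

```bash
python3 - <<'E'
from h import *
d=cam('top');save(d,'t13'); print(robot.observe()['tcp_pos'])
def rk(p): a=np.radians(-10.8);c,n=np.cos(a),np.sin(a);r=np.array(p)-[534,109.5];return np.round([r[0]*c+r[1]*n,-r[0]*n+r[1]*c],1)
for n,roi in(('left',(170,190,215,250)),('right',(305,220,360,280))):
    c,w,a=rect(d,mask(d,0,6,120,70,roi),.066); print(n,c,w,a,rk(c))
for n,h,roi in(('orange',(8,22,120,90),(235,195,290,275)),('teal',(80,95,120,80),(265,195,320,285))):
    m=mask(d,*h,roi); ys,xs=np.nonzero(m); P=np.array([rk(onz(d,u,v,.038)[:2]*1000) for u,v in zip(xs,ys)])
    print(n,'x',P[:,0].min(),P[:,0].max(),'y',P[:,1].min(),P[:,1].max())
m=mask(d,0,179,0,30,(230,240,300,285),255,60); c,w,a=rect(d,m,.088); print('handle',rk(c),w)
E
```

```text
[ 0.48060992 -0.33463157  0.26875029]
left [547.9 300.3] [31.8 22.4] 78.4 [-22.1 190. ]
right [477.  -74.1] [33.8 23.2] 78.7 [ -21.6 -191. ]
orange x -56.6 74.4 y -24.7 18.5
teal x -55.7 73.1 y -95.5 -50.8
handle [-68.   -0.1] [106.7  14.6]
```

Both pin ends sit 206–208 mm from the middle (seated is 206). The visible orange and teal plates span x -56 to +74, the handle is at x -68, and the gripper is clear.

```bash
python3 -c "
from workcell import robot
print(robot.sign_off())"
```

```text
the job is handed in; nothing more can be done
None
```

The job is handed in: the bail went up, all three plates are home on their rails, and the bail is shut and locked with both red pins. I viewed 15 pictures, one over the limit of 14, and on the first try for the teal plate the fingers closed on top of it at about 20 N, but it did not move.

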